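Unpack the punching dies from the wedged transit block

ROBOT

A 7-joint arm with a two-finger parallel gripper is mounted at the origin on the work surface; the furniture and walls round the work are solid. World frame = base frame: x ahead of the robot, y to its left, z up, the work surface at z = 0. Lengths are in mm, angles in rad, forces in N, time in s.
With the tool pointing down it reaches from about 425 to 875 mm from the base axis. Payload 8.4 kg.
Tool frame: the origin (TCP) lies between the finger pads; the fingertips stand 25 mm ahead of it and the grasp point (between the pads) lies 6 mm ahead of it; z points along the fingers, y is the line along which they close (so a half turn about z gives the same grasp; the last joint's range is limited). The gripper opens to 85 mm and grips with 20 to 120 N. Pads are 22 mm wide; open, the fingers measure 114 mm over their backs; the gripper's body (76 mm by 85 mm) begins 54 mm behind the grasp point. The pads swing forward as they close: fully open they stand 13 mm farther back than shut.
Start: joints at [1.195, 0.333, 0.04, 1.465, -0.013, 1.343, -0.059], TCP at [177.609, -625.235, 235.608] pointing down, gripper open.
Joint ranges: [-2.58, 2.58], [-0.38, 2.09], [-1.3, 1.39], [0.25, 2.4], [-1.5, 4.64], [0.08, 2.09], [-2.65, 2.65]. Speed limits (rad/s): [2.22, 2.22, 2.79, 2.79, 3.14, 3.14, 3.14].

INTERFACE

Orientations are given as [roll, pitch, yaw] about the fixed x, y, z axes, in that order (R = Rz(yaw) Ry(pitch) Rx(roll)).
In Python, from cell import manip, read_camera, camera_model, job gives the robot as it stands.
- The arm moves only by the tool servo_tool, never from a script. Its argument "plan" is a list of rows, each a list of 5 numbers: the shift along the tool's x, y, z in m, then the turn about the tool's z in rad, then the opening, from 0 (shut) to 1 (fully open). A call has 1 to 12 rows; each row is the pose to reach, as a shift and turn from the pose commanded when the call began, along the tool's axes at that moment; what a row does not reach only later rows make up. A row lasts 1/12 s, in which the tool goes at most 41.7 mm and 7.16 degrees, less where a joint would pass 70% of its speed; a pose out of reach is approached as far as the arm can. A call with a gripper value outside its range is refused whole. The fingers move at their own pace and stop on an object; the grip force is fixed at half the most. Time passes only in rows, so rows that repeat a pose let the fingers close. It gives the time, the measured TCP pose, the force, the opening and the grip force at its end, in the units of the state.
- manip.get_obs(): the state, without advancing time (a new reading comes with each control period).
- read_camera(name): name is "scene" or "side" or "wrist"; returns the picture (480x640x3 uint8, red, green, blue); there is no depth.
- camera_model(name): a dict with "fov_y" (degrees; the focal length in pixels is half the picture's height over the tangent of half this angle, whatever the lens; pixels are square), "cx", "cy" (the principal point, pixels), "dist" ([k1, k2, p1, p2, k3] as OpenCV has them; the pictures are not rectified), "xyz" and "rotation" of the camera in the world. Camera axes: x right, y down, z forward; pixel columns grow to the right and rows downward; lengths in mm; the calibration is good to about 2 mm. A picture is of the moment at which its call begins: read the wrist's pose just before it. camera_model takes no time and is no camera call; for the wrist camera it gives the pose at the moment of the call.
- job.sign_off(): hands the job in; it is judged then, once.
The state is a dict: "time_s": time; "joint_pos": joint angles; "joint_vel": joint speeds; "joint_torque": joint torques, N m; "tool_pos": TCP position; "ee_rot": TCP orientation; "ft_force": force on the tool from outside, world axes, zero at the start; "ft_torque": the same for the moment, N m; "gripper_width": finger opening in mm; "finger_force": force on a finger pad.
Only numpy, scipy, OpenCV 4.12 (cv2) and the standard library are available. Lean on these libraries where they do the work, as an engineer would, in place of code of your own. Each camera call takes 0.05 s, during which the arm holds its last target. There are 200 camera calls.

TASK

Unpack the punching dies from the transit block: turn its three captive knobs anticlockwise to their end stops, work the stuck wedge loose with small pulls to one side and the other until it slides out, never forcing it against what it catches on, and lift off the cover. Lay the wedge and the cover down on the bare bench, clear of the block and of each other, the cover flat, and put every die that was inside flat on the floor of the blue tray, without disturbing the jar and the vial standing by.

Things in the scene. Friction and masses are not known exactly. Their poses are not given: they have to be found in the camera images.
- block: Low aluminium and grey transit block fixed to the bench, 150 (x) x 310 (y) mm, turned up to 9 degrees. Origin: centre of its underside, +y to the robot's left. At its -y end the wedge housing (74 mm long, x -30 to 30, top z 66), then under the cover a plate (top z 12) with three round pockets 52 mm across, floor z 7, at x 0, y -39, 18, 75; at its +y end a strip (top z 40) with three knobs.
- mouth (a point): Middle of the floor of the housing's open -y end; axes as the block's. Passage along y, 48 wide (x -24 to 24), 18 high, roof slotted 14 mm along the middle. Square steel ridges stand 12 mm out of its walls, 5 thick (y): -x wall y 48.5, +x wall y 26.5, -x wall y 4.5 (centres). Stops on both walls at y 72. A roof spring foot presses on the wedge, about 6 N at first, less as it comes out.
- wedge: Loose steel taper wedge, 140 g, stuck in the housing, its tab sticking out at the block's -y end, its nose over the cover's edge. Origin: middle of the underside of the grip tab, an upright plate 12 (x) x 30 (y) x 46 (z) mm. A bar 8 mm wide runs from the tab to the nose at y 140, 16 mm high at the tab, 8 at the nose, with a cross-piece 30 (x) x 9 (y) x 9 (z) mm. It drags by up to 15 N.
- cross (a point): Middle of the underside of the wedge's cross-piece, at y 107.5 from the wedge's origin; starts just inside the innermost ridge. A straight pull catches on the ridges: draw lightly to -y, and where it stops shift it sideways and draw on. It passes a ridge while 3 to 8 mm off the passage's middle line on the side away from that ridge: +x, then -x, then +x. Between ridges it has 17 mm along y.
- cover: Loose aluminium cover plate 130 (x) x 192 (y) x 5 mm, 350 g, lying over the pockets on two ledges (underside at z 36), parallel to the block. Origin: centre of its underside. Grey upright handle fin at its middle: 50 (x) x 12 (y) mm, z 5 to 37. Held down by the wedge's nose at its -y edge and the knob lugs at its +y edge; comes straight up once these are away.
- tray: Loose blue parts tray, 115 (x) x 170 (y) x 26 mm, 0.5 kg, walls 2 mm. Origin: centre of its underside, floor 2 mm thick. A cross wall 20 mm high at y -11 divides it into cells: y -83 to -12 and y -10 to 83, both x -55 to 55.
- die_1: Steel punching die, a stepped round ring 42 mm across, 20 mm high, lying flat in one of the pockets; may be absent. Origin: centre of its underside.
- die_2: Steel punching die, a stepped round ring 36 mm across, 26 mm high, in a pocket; may be absent. Origin: centre of its underside.
- die_3: Brass-coloured punching die, a flat round ring 50 mm across, 12 mm high, in a pocket; may be absent. Origin: centre of its underside.
- jar: Bystander: jar 52 mm across, 65 mm high, behind the block. Origin: underside.
- vial: Bystander: vial 27 mm across, 60 mm high, right of the block, before the blue furnace. Origin: underside.
- knob0 (a joint): Turn of the captive knob (nearest the robot) (rad): starts at 0 to 0.12 with its lug over the cover, grows anticlockwise seen from above, end stop 2.50. Friction about 0.12 Nm; it stays where it is left.
- knob0_grip (a point): Point on that knob's axis, 2 mm above the middle of its grey grip bar: 32 mm long, 11 thick, 22 high, top 9 mm above this point. At joint value 0 the bar lies along the block's y, with a steel lug low down reaching 30 mm to -y; both turn with the joint. The knobs stand 52 mm apart in a row along the block's x.
- knob1 (a joint): Turn of the captive knob (middle of the row) (rad): starts at 0 to 0.12 with its lug over the cover, grows anticlockwise seen from above, end stop 2.50. Friction about 0.12 Nm; it stays where it is left.
- knob1_grip (a point): Point on that knob's axis, 2 mm above the middle of its grey grip bar: 32 mm long, 11 thick, 22 high, top 9 mm above this point. At joint value 0 the bar lies along the block's y, with a steel lug low down reaching 30 mm to -y; both turn with the joint. The knobs stand 52 mm apart in a row along the block's x.
- knob2 (a joint): Turn of the captive knob (farthest from the robot) (rad): starts at 0 to 0.12 with its lug over the cover, grows anticlockwise seen from above, end stop 2.50. Friction about 0.12 Nm; it stays where it is left.
- knob2_grip (a point): Point on that knob's axis, 2 mm above the middle of its grey grip bar: 32 mm long, 11 thick, 22 high, top 9 mm above this point. At joint value 0 the bar lies along the block's y, with a steel lug low down reaching 30 mm to -y; both turn with the joint. The knobs stand 52 mm apart in a row along the block's x.
Things that resemble listed ones, but are neither listed nor needed, are in the scene too. Of the things like the wedge, leave any that is pink or yellow; of the rest the smaller one is meant.

How it is judged (in metres and radians):
On the way, in this order (a step that is already met when the one before it is completed fails the run):
1. all three knobs are at their end stops and the wedge is out of the block (value of joint each of knob0, knob1, knob2 above 2.38 rad and (y of cross in the frame of mouth below -0.02 m or (height (world z) of wedge below 0.03 m and contact force between wedge and block below 0.05 N))), for 0.2 s.
2. the cover lies flat on the bench (height (world z) of cover below 0.01 m and angle between cover's own z axis and vertical below 0.1 rad and contact force between cover and block below 0.05 N and linear speed of cover below 0.02 m/s), for 0.2 s.
At the end, for the whole second after the job is handed in: Knobs above 2.38 rad; wedge on the bench (origin below 30 mm), touching neither block, tray nor cover; cover flat on the bench (0.1 rad, underside below 10 mm) off the block; each die flat (0.15 rad) on the tray floor inside its walls (origin below 8 mm in the tray); all at rest (all of step 2 and value of joint each of knob0, knob1, knob2 above 2.38 rad and height (world z) of wedge below 0.03 m and contact force between wedge and block below 0.05 N and contact force between wedge and tray below 0.05 N and contact force between wedge and cover below 0.05 N and linear speed of each of wedge, die_1, die_2, die_3 below 0.02 m/s and x of die_1 in the frame of tray between -0.056 and 0.056 m and y of die_1 in the frame of tray between -0.084 and 0.084 m and z of each of die_1, die_2, die_3 in the frame of tray below 0.008 m and angle between each of die_1, die_2, die_3's own z axis and vertical below 0.15 rad and x of die_2 in the frame of tray between -0.056 and 0.056 m and y of die_2 in the frame of tray between -0.084 and 0.084 m and x of die_3 in the frame of tray between -0.056 and 0.056 m and y of die_3 in the frame of tray between -0.084 and 0.084 m).
It fails at once if the wedge is forced: it bears on the block with more than 60 N (contact force between wedge and block above 60 N).
It fails at once if a bystander jar or vial is shoved more than 40 mm or tipped over (distance of any of jar, vial from where it was at the start of the episode above 0.04 m or angle between any of jar, vial's own z axis and vertical above 0.6 rad).
Of die_1, die_2, die_3 only 2 to 3 are there at a start; the rules pass over those that are not, and their reading is None.
At some moment in a run one of tray may be knocked a few centimetres aside while the robot is not near it.
Once in a run the grip may slacken for a moment while it holds something.
It also fails if it takes over 208 s, if anything falls off the work surface, if the arm or the gripper's body presses on something with over 40 N, if the wrist force passes 120 N, or if a joint passes its speed limit or range.

## Working session

There is one attempt and no reset: what is moved stays moved. The work goes in short steps, Python scripts to look and compute and a tool call to move; the robot and the scene stay as the last step left them, time stands still between calls to the robot, and variables do not carry over. Pictures are saved under pics/ and viewed, at most 14 in all, crops included, and the job is handed in when it is done.

Besides the shell and the picture viewer there is one more tool, called after "Emit:" in YAML: its name, and indented under it one key for each argument. servo_tool: Moves the arm, as the interface text tells. Its arguments: {"type":"object","properties":{"plan":{"type":"array","items":{"type":"array","items":{"type":"number"}}}},"required":["plan"]}

```bash
ls; mkdir -p pics; python3 - <<'E'
from cell import manip, read_camera, camera_model, job
import cv2
for n in ("scene","side","wrist"):
    m=camera_model(n); print(n,m)
    cv2.imwrite(f"pics/{n}0.png",read_camera(n)[:,:,::-1])
print(manip.get_obs())
E
```

```text
pics
scene {'fov_y': 57.591455381454544, 'cx': 320.7346896707301, 'cy': 239.64848680553453, 'dist': array([0.00736664, 0.        , 0.        , 0.        , 0.        ]), 'xyz': array([  -32.74064652, -1072.03422343,   761.41144919]), 'rotation': array([-2.12697102, -0.02346028, -0.45919884])}
side {'fov_y': 53.905404698371214, 'cx': 323.47932538645045, 'cy': 243.10328514736182, 'dist': array([0.02417579, 0.        , 0.        , 0.        , 0.        ]), 'xyz': array([  178.21949585, -1080.84443654,   628.6417196 ]), 'rotation': array([-2.07931711,  0.01494309, -0.27650126])}
wrist {'fov_y': 63.48141288124011, 'cx': 323.2860639054041, 'cy': 241.18080175052486, 'dist': array([-0.07664637,  0.        ,  0.        ,  0.        ,  0.        ]), 'xyz': array([ 244.71032851, -607.65159289,  372.54074921]), 'rotation': array([ 2.86513906e+00,  1.37784191e-03, -1.29406235e+00])}
{'time_s': 0.15, 'joint_pos': array([ 1.19482367,  0.33378291,  0.03990421,  1.46607665, -0.01338399,
        1.34328557, -0.05850211]), 'joint_vel': array([-0.00156425, -0.00150053, -0.00182174, -0.00132608,  0.00101194,
       -0.00103394,  0.00127968]), 'joint_torque': array([ 2.58349552e-03, -6.59047079e+01,  1.36747073e+00, -4.05873907e+01,
        1.70504570e-02,  9.60435660e-03, -5.01263457e-05]), 'tool_pos': array([ 177.47513209, -624.93856903,  234.89965705]), 'ee_rot': array([-3.14031076e+00,  1.10258684e-04,  2.76730825e-01]), 'ft_force': array([ 0.17677958, -0.55751991, -0.33643854]), 'ft_torque': array([ 0.00916326, -0.02226802, -0.00846961]), 'finger_force': 0.0, 'gripper_width': 85.5373118074828}
```

View pics/scene0.png

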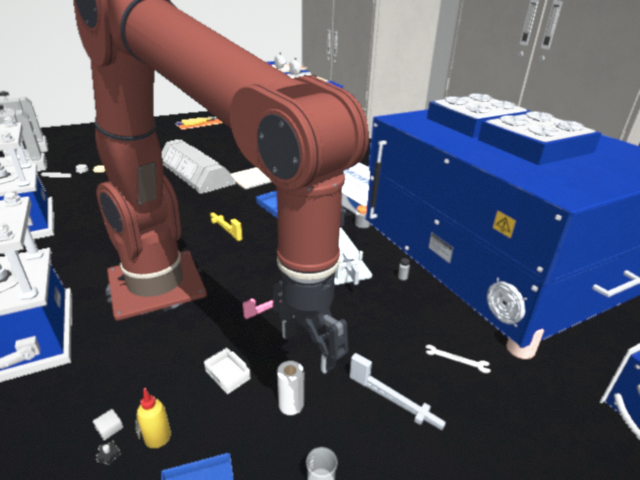

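View pics/side0.png

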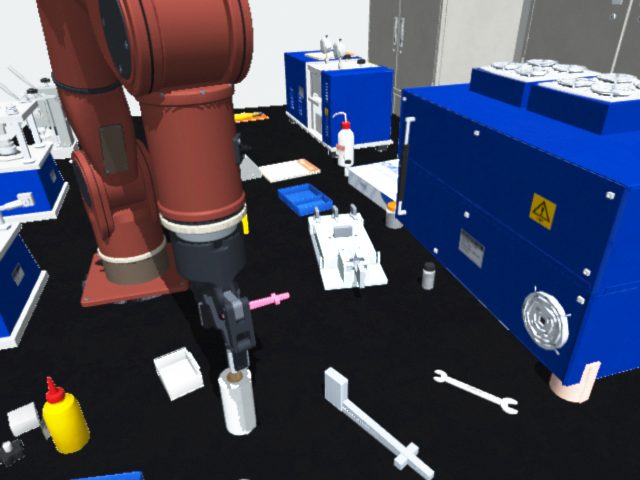

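```bash
cat > h.py <<'E'
import numpy as np, cv2
from scipy.spatial.transform import Rotation as R
from cell import manip, read_camera, camera_model, job
def cam(n): 
    m=camera_model(n); f=240/np.tan(np.radians(m['fov_y'])/2)
    return dict(K=np.array([[f,0,m['cx']],[0,f,m['cy']],[0,0,1]]),d=m['dist'],t=m['xyz'],R=R.from_euler('xyz',m['rotation']).as_matrix())
def rays(c,uv):
    p=cv2.undistortPoints(np.array(uv,float).reshape(-1,1,2),c['K'],c['d']).reshape(-1,2)
    d=np.c_[p,np.ones(len(p))]@c['R'].T
    return d/np.linalg.norm(d,axis=1)[:,None]
def onz(c,uv,z):
    d=rays(c,uv); return c['t']+d*((z-c['t'][2])/d[:,2])[:,None]
def proj(c,P):
    Rt=c['R'].T; return cv2.projectPoints(np.array(P,float).reshape(-1,1,3),cv2.Rodrigues(Rt)[0],-Rt@c['t'],c['K'],c['d'])[0].reshape(-1,2)
def tri(obs): # [(cam,uv),...] -> point, residual mm
    A=np.zeros((3,3));b=np.zeros(3);L=[]
    for c,uv in obs:
        d=rays(c,[uv])[0];M=np.eye(3)-np.outer(d,d);A+=M;b+=M@c['t'];L.append((M,c['t']))
    P=np.linalg.solve(A,b); return P,[np.linalg.norm(M@(P-t)) for M,t in L]
def shot(n,name):
    c=cam(n); im=read_camera(n)[:,:,::-1].copy(); cv2.imwrite(f'pics/{name}.png',im); np.save(f'pics/{name}.npy',c,allow_pickle=True); return c,im
def load(name): return np.load(f'pics/{name}.npy',allow_pickle=True).item(), cv2.imread(f'pics/{name}.png')
def totool(P,yaw=None): # world target (TCP) -> shift along tool axes from measured pose
    o=manip.get_obs(); M=R.from_euler('xyz',o['ee_rot']).as_matrix(); return M.T@(np.array(P)-o['tool_pos'])/1000
def st():
    o=manip.get_obs(); print('t',round(o['time_s'],2),'pos',o['tool_pos'].round(1),'rot',o['ee_rot'].round(3),'F',o['ft_force'].round(1),'w',round(o['gripper_width'],1),'ff',round(o['finger_force'],1),'q',o['joint_pos'].round(2))
E
python3 - <<'E'
from h import *
im=cv2.imread('pics/side0.png'); c=cam('side'); s=cam('scene')
cv2.imwrite('pics/crop.png',cv2.resize(im[170:310,250:450],(800,560),interpolation=cv2.INTER_CUBIC))
print(onz(c,[(345,245),(305,198),(362,270),(428,275),(395,215),(105,478),(265,300),(380,420)],0).round())
w=cam('wrist');print(w['t'],w['R'].round(3)); print(onz(w,[(320,240)],0))
st()
E
```

```text
[[ 530.  -21.    0.]
 [ 502.  320.    0.]
 [ 531. -153.    0.]
 [ 676. -222.    0.]
 [ 733.  111.    0.]
 [ -16. -571.    0.]
 [ 279. -207.    0.]
 [ 403. -590.    0.]]
[ 244.71860667 -607.68162593  372.65921141] [[ 0.273 -0.925 -0.263]
 [-0.962 -0.263 -0.073]
 [-0.001  0.273 -0.962]]
[[ 143.17901203 -632.66113833    0.        ]]
t 0.15 pos [ 177.5 -624.9  234.9] rot [-3.14   0.     0.277] F [ 0.2 -0.6 -0.3] w 85.5 ff 0.0 q [ 1.19  0.33  0.04  1.47 -0.01  1.34 -0.06]
```

View pics/crop.png

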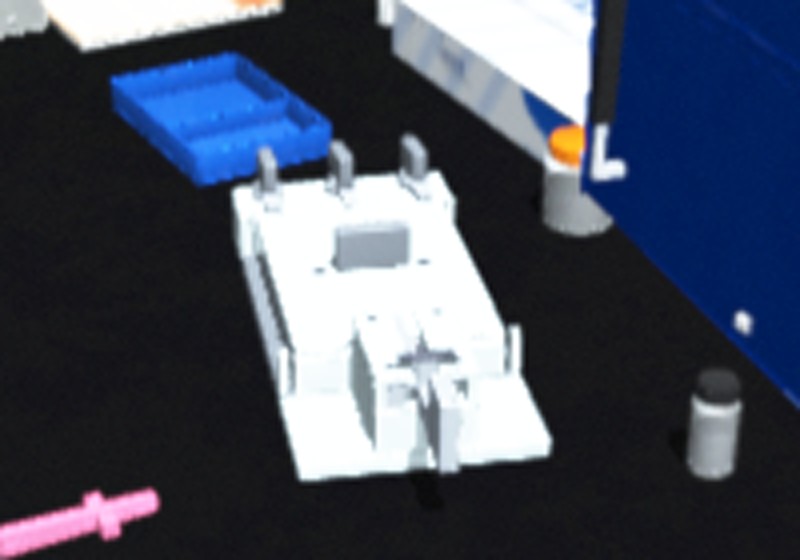

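Candidates for the wedge: the one in the block at side (362,275), the pink at side (265,300), the yellow at scene (227,225), and the big grey at side (380,420). The last three are excluded by colour or size, so it is the one in the block, whose tab shows in the crop at (445,430). The tray is the divided blue box at side (305,198). Its half-visible lookalike is at side (105,478). Next I move the wrist camera above the block.

Emit:
servo_tool:
  plan:
    - [0.34,-0.337,-0.07,0,1]
    - [0.34,-0.337,-0.07,0,1]
    - [0.34,-0.337,-0.07,0,1]
    - [0.34,-0.337,-0.07,0,1]
    - [0.34,-0.337,-0.07,0,1]
    - [0.34,-0.337,-0.07,0,1]
    - [0.34,-0.337,-0.07,0,1]
    - [0.34,-0.337,-0.07,0,1]
    - [0.34,-0.337,-0.07,0,1]
    - [0.34,-0.337,-0.07,0,1]
    - [0.34,-0.337,-0.07,0,1]
    - [0.34,-0.337,-0.07,0,1]

```text
time_s: 1.15
tool_pos: [414.4, -203.9, 306.4]
ee_rot: [3.141, -0.001, 0.281]
ft_force: [0.8, 0.3, -0.6]
gripper_width: 85.3
finger_force: 0.0
```

Emit:
servo_tool:
  plan:
    - [0.17,-0.168,-0.035,-1.29,1]
    - [0.17,-0.168,-0.035,-1.29,1]
    - [0.17,-0.168,-0.035,-1.29,1]
    - [0.17,-0.168,-0.035,-1.29,1]
    - [0.17,-0.168,-0.035,-1.29,1]
    - [0.17,-0.168,-0.035,-1.29,1]
    - [0.17,-0.168,-0.035,-1.29,1]
    - [0.17,-0.168,-0.035,-1.29,1]
    - [0.17,-0.168,-0.035,-1.29,1]
    - [0.17,-0.168,-0.035,-1.29,1]
    - [0.17,-0.168,-0.035,-1.29,1]
    - [0.17,-0.168,-0.035,-1.29,1]

```text
time_s: 2.15
tool_pos: [530.1, -0.2, 340.4]
ee_rot: [-3.141, -0.0, 1.569]
ft_force: [-0.2, 0.4, 0.0]
gripper_width: 84.9
finger_force: 0.0
```

```bash
python3 - <<'E'
from h import *
st(); c,im=shot('wrist','w1'); print(c['t'],onz(c,[(320,240)],0)); st()
c,im=shot('scene','s1')
E
```

```text
t 2.15 pos [ 5.301e+02 -2.000e-01  3.404e+02] rot [-3.141 -0.     1.569] F [-0.2  0.4  0. ] w 84.9 ff 0.0 q [ 0.51  0.1  -0.63  1.56  0.06  1.51 -0.13]
[530.87597511  67.56638182 478.12526427] [[526.20863339 -66.49500404   0.        ]]
t 2.2 pos [ 5.301e+02 -2.000e-01  3.404e+02] rot [-3.141 -0.     1.566] F [-0.2  0.  -0.4] w 85.4 ff 0.0 q [ 0.51  0.1  -0.63  1.56  0.06  1.51 -0.13]
```

View pics/w1.png

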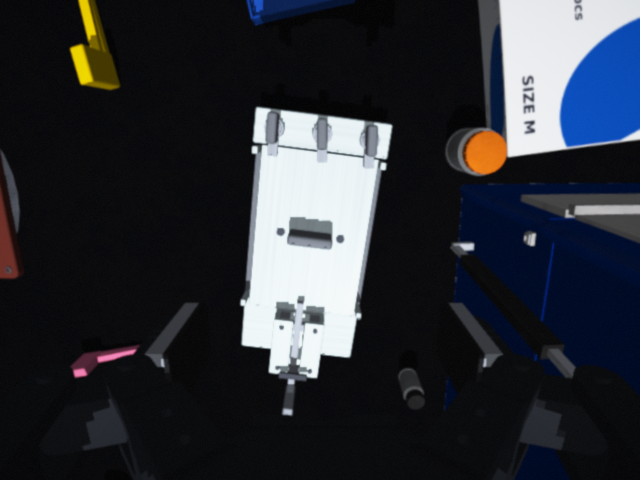

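The picture shows the block upright: knob bars at (274,128), (322,135), (371,142), cover fin (310,235), and wedge tab (289,395). The jar is at (480,152), the vial at (410,390), and the tray edge at (300,8).

```bash
python3 - <<'E'
from h import *
c,im=load('w1')
for z in (70,80): print(z,onz(c,[(274,118),(322,122),(371,130)],z).round(1))
print(onz(c,[(256,108),(391,126)],40).round(1), onz(c,[(242,347),(352,357)],7).round(1))
print('fin',onz(c,[(310,245)],73).round(1),'tab',onz(c,[(288,410)],50).round(1),'tray',onz(c,[(250,20),(350,0)],26).round(),'vial',onz(c,[(415,398)],60).round(),'jar',onz(c,[(485,152)],65).round())
E
```

```text
70 [[480.9  81.4  70. ]
 [529.4  77.2  70. ]
 [579.3  69.4  70. ]]
80 [[482.1  81.1  80. ]
 [529.5  77.   80. ]
 [578.1  69.3  80. ]]
[[458.   93.1  40. ]
 [604.7  73.9  40. ]] [[ 417.8 -217.9    7. ]
 [ 570.  -233.5    7. ]]
fin [[516.  -51.7  73. ]] tab [[ 483.  -287.6   50. ]] tray [[453. 185.  26.]
 [559. 205.  26.]] vial [[ 648. -262.   60.]] jar [[702.  48.  65.]]
```

Emit:
servo_tool:
  plan:
    - [0.09,0,0.1,0.13,1]
    - [0.09,0,0.1,0.13,1]
    - [0.09,0,0.1,0.13,1]
    - [0.09,0,0.1,0.13,1]
    - [0.09,0,0.1,0.13,1]
    - [0.09,0,0.1,0.13,1]

```text
time_s: 2.75
tool_pos: [530.7, 89.5, 241.0]
ee_rot: [-3.141, 0.0, 1.436]
ft_force: [0.8, -0.4, 0.7]
gripper_width: 85.2
finger_force: 0.0
```

```bash
python3 -c "
from h import *
st(); shot('wrist','k1')"
```

```text
t 2.75 pos [530.7  89.5 241. ] rot [-3.141  0.     1.436] F [ 0.8 -0.4  0.7] w 85.2 ff 0.0 q [ 0.38  0.16 -0.7   1.7   0.11  1.32 -0.47]
```

Emit:
servo_tool:
  plan:
    - [-0.08,0,0,0,1]
    - [-0.08,0,0,0,1]
    - [-0.08,0,0,0,1]
    - [-0.08,0,0,0,1]
    - [-0.08,0,0,0,1]

```text
time_s: 3.22
tool_pos: [520.6, 9.3, 242.1]
ee_rot: [3.139, -0.0, 1.434]
ft_force: [-0.4, 1.2, -0.4]
gripper_width: 85.3
finger_force: 0.0
```

```bash
python3 -c "
from h import *
st(); shot('wrist','k2')"
```

```text
t 3.22 pos [520.6   9.3 242.1] rot [ 3.139 -0.     1.434] F [-0.4  1.2 -0.4] w 85.3 ff 0.0 q [ 0.5   0.11 -0.64  1.74  0.07  1.31 -0.3 ]
```

Emit:
servo_tool:
  plan:
    - [-0.24,0,0,0,1]
    - [-0.24,0,0,0,1]
    - [-0.24,0,0,0,1]
    - [-0.24,0,0,0,1]
    - [-0.24,0,0,0,1]
    - [-0.24,0,0,0,1]
    - [-0.24,0,0,0,1]
    - [-0.24,0,0,0,1]

```text
time_s: 3.93
tool_pos: [487.8, -228.6, 240.8]
ee_rot: [3.141, -0.0, 1.434]
ft_force: [1.3, 0.7, -0.1]
gripper_width: 85.3
finger_force: 0.0
```

```bash
python3 -c "
from h import *
st(); shot('wrist','t1')"
```

```text
t 3.93 pos [ 487.8 -228.6  240.8] rot [ 3.141 -0.     1.434] F [ 1.3  0.7 -0.1] w 85.3 ff 0.0 q [ 0.76  0.13 -0.44  1.71  0.06  1.31  0.17]
```

Emit:
servo_tool:
  plan:
    - [-0.08,0,0,0,1]
    - [-0.08,0,0,0,1]
    - [-0.08,0,0,0,1]
    - [-0.08,0,0,0,1]
    - [-0.08,0,0,0,1]

```text
time_s: 4.4
tool_pos: [478.2, -304.5, 240.8]
ee_rot: [3.141, -0.001, 1.439]
ft_force: [-0.2, 0.4, 0.0]
gripper_width: 85.7
finger_force: 0.0
```

```bash
python3 -c "
from h import *
st(); shot('wrist','t2')
a=[cv2.imread(f'pics/{n}.png') for n in ('k1','k2','t1','t2')]
cv2.imwrite('pics/m1.png',cv2.resize(np.vstack([np.hstack(a[:2]),np.hstack(a[2:])]),(800,600),interpolation=cv2.INTER_AREA))"
```

```text
t 4.4 pos [ 478.2 -304.5  240.8] rot [ 3.141e+00 -1.000e-03  1.439e+00] F [-0.2  0.4  0. ] w 85.7 ff 0.0 q [ 0.83  0.19 -0.39  1.65  0.07  1.32  0.3 ]
```

View pics/m1.png

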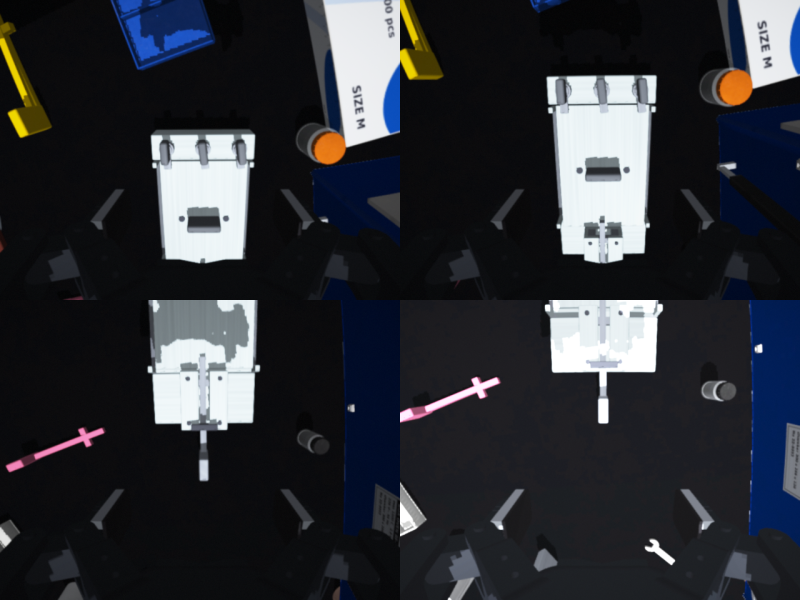

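Four views: knobs in k1 (upper left) and k2, tab in t1 and t2. I'll crop them for pixel accuracy.

```bash
python3 -c "
from h import *
def cr(n,u,v,w=200,h=150):
    return cv2.resize(load(n)[1][v:v+h,u:u+w],(400,300),interpolation=cv2.INTER_CUBIC)
m=np.vstack([np.hstack([cr('k1',230,200),cr('k2',230,110)]),np.hstack([cr('t1',270,180),cr('t2',270,80)])])
cv2.imwrite('pics/m2.png',m)"
```

```text
(no output)
```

View pics/m2.png

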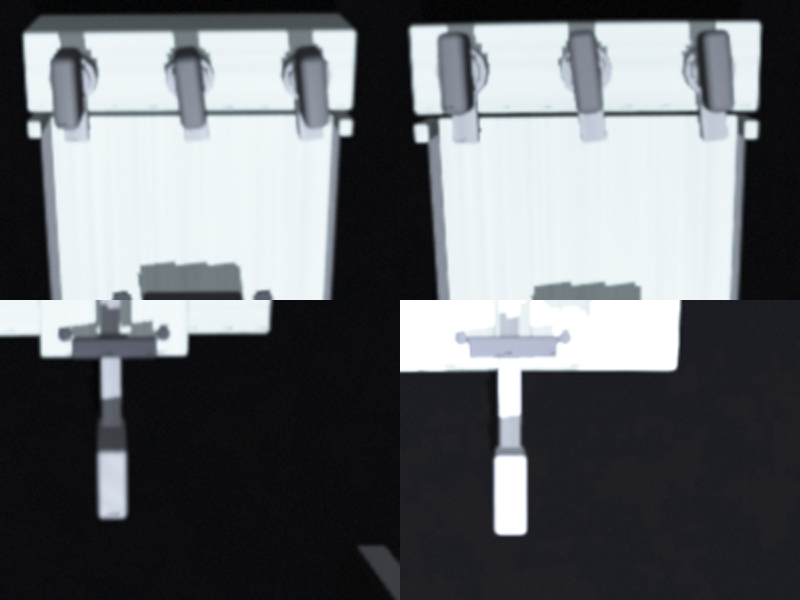

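```bash
python3 - <<'E'
from h import *
k1=load('k1')[0];k2=load('k2')[0];t1=load('t1')[0];t2=load('t2')[0]
f=lambda n,u,v:{'k1':(u/2+230,v/2+200),'k2':((u-400)/2+230,v/2+110),'t1':(u/2+270,(v-300)/2+180),'t2':((u-400)/2+270,(v-300)/2+80)}[n]
for a,b in [((66,127),(457,111)),((194,125),(590,111)),((316,126),(721,110))]:
    P,r=tri([(k1,f('k1',*a)),(k2,f('k2',*b))]);print('knob -y end',P.round(1),np.round(r,2))
for b in [(454,34),(579,33),(712,33)]: print('knob +y end z82',onz(k2,[f('k2',*b)],82).round(1))
for a,b in [((98,517),(495,534)),((127,518),(527,535)),((99,452),(496,455)),((127,452),(527,455))]:
    P,r=tri([(t1,f('t1',*a)),(t2,f('t2',*b))]);print('tab',P.round(1),np.round(r,2))
# housing front top corners, block corners
for a,b in [((24,30),(410,25)),((356,30),(761,22))]:
    P,r=tri([(k1,f('k1',*a)),(k2,f('k2',*b))]);print('strip +y corner',P.round(1),np.round(r,2))
P,r=tri([(t1,f('t1',270,332)),(t2,f('t2',678,370))]);print('base corner',P.round(1),np.round(r,2))
E
```

```text
knob -y end [477.   58.1  73.3] [0.43 0.43]
knob -y end [529.1  50.4  68.9] [0.26 0.26]
knob -y end [579.9  44.2  72.1] [0.06 0.06]
knob +y end z82 [[482.8  86.7  82. ]]
knob +y end z82 [[528.8  80.5  82. ]]
knob +y end z82 [[577.7  73.9  82. ]]
tab [ 477.2 -285.4   79.9] [0.06 0.06]
tab [ 489.2 -287.3   80.4] [0.13 0.13]
tab [ 481.8 -255.1   86.9] [0.14 0.14]
tab [ 493.  -256.6   87.1] [0.06 0.06]
strip +y corner [458.   94.6  37.3] [0.31 0.31]
strip +y corner [605.6  75.4  40.8] [0.24 0.24]
base corner [ 568.8 -232.2    4.6] [0.2 0.2]
```

Block yaw is about -0.13, with its centre near (511.7,-68.7). The base corner agrees to 3 mm. Knob axes are about (478.5,72.6), (529.1,65.8) and (580.3,59.3), tops at z 72. The tab centre is (485.3,-271) with its top near z 85, which puts the cross-piece about 58 mm inside the mouth, just inside the innermost ridge as described. I go to knob0 first.

Emit:
servo_tool:
  plan:
    - [0.374,-0.049,0,0,0.35]
    - [0.374,-0.049,0,0,0.35]
    - [0.374,-0.049,0,0,0.35]
    - [0.374,-0.049,0,0,0.35]
    - [0.374,-0.049,0,0,0.35]
    - [0.374,-0.049,0,0,0.35]
    - [0.374,-0.049,0,0,0.35]
    - [0.374,-0.049,0.03,0,0.35]
    - [0.374,-0.049,0.06,0,0.35]
    - [0.374,-0.049,0.09,0,0.35]
    - [0.374,-0.049,0.09,0,0.35]
    - [0.374,-0.049,0.09,0,0.35]

```text
time_s: 5.45
tool_pos: [476.3, 72.8, 148.8]
ee_rot: [-3.137, 0.0, 1.442]
ft_force: [0.1, -0.8, 0.7]
gripper_width: 29.8
finger_force: 0.0
```

```bash
python3 -c "
from h import *
st(); print(totool([478.5,72.6,73]).round(4))"
```

```text
t 5.45 pos [476.3  72.8 148.8] rot [-3.137  0.     1.442] F [ 0.1 -0.8  0.7] w 29.8 ff 0.0 q [ 0.45  0.12 -0.73  1.94  0.09  1.12 -0.44]
[0.0001 0.0026 0.0758]
```

Emit:
servo_tool:
  plan:
    - [0,0.002,0.03,0,0.35]
    - [0,0.002,0.055,0,0.35]
    - [0,0.002,0.066,0,0.35]
    - [0,0.002,0.072,0,0.35]
    - [0,0.002,0.076,0,0.35]
    - [0,0.002,0.076,0,0.35]
    - [0,0.002,0.076,0,0]
    - [0,0.002,0.076,0,0]
    - [0,0.002,0.076,0,0]
    - [0,0.002,0.076,0,0]
    - [0,0.002,0.076,0,0]
    - [0,0.002,0.076,0,0]

```text
time_s: 6.45
tool_pos: [477.3, 70.9, 75.3]
ee_rot: [-3.136, 0.002, 1.438]
ft_force: [-19.1, 2.1, 16.8]
gripper_width: 7.6
finger_force: 59.2
```

```bash
python3 -c "
from h import *
st();o=manip.get_obs();print(o['ft_torque'])"
```

```text
t 6.45 pos [477.3  70.9  75.3] rot [-3.136e+00  2.000e-03  1.438e+00] F [-19.1   2.1  16.8] w 7.6 ff 59.2 q [ 0.42  0.22 -0.71  2.01  0.18  0.98 -0.52]
[0.22523295 4.24047224 0.04621979]
```

Emit:
servo_tool:
  plan:
    - [0,-0.001,-0.002,0,0]
    - [0,-0.0015,-0.003,0,0]
    - [0,-0.002,-0.004,0,0]
    - [0,-0.002,-0.004,0,0]

```text
time_s: 6.78
tool_pos: [476.4, 70.8, 76.4]
ee_rot: [-3.138, -0.001, 1.437]
ft_force: [5.8, 4.4, -35.2]
gripper_width: 6.5
finger_force: 57.9
```

```bash
python3 -c "
from h import *
st();o=manip.get_obs();print(o['ft_torque'])
a=shot('wrist','g0')[1];b=shot('side','g0s')[1]
cv2.imwrite('pics/m3.png',np.hstack([cv2.resize(a[180:480,140:500],(400,333)),cv2.resize(b[160:310,270:420],(333,333))]))"
```

```text
t 6.78 pos [476.4  70.8  76.4] rot [-3.138e+00 -1.000e-03  1.437e+00] F [  5.8   4.4 -35.2] w 6.5 ff 57.9 q [ 0.42  0.22 -0.71  2.01  0.17  0.97 -0.51]
[ 0.94339347 -1.27480445  0.07977715]
```

View pics/m3.png

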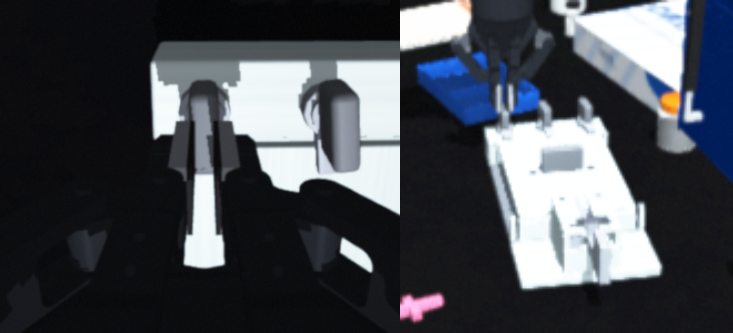

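Emit:
servo_tool:
  plan:
    - [0,0.0005,0.0027,0,0]
    - [0,0.0005,0.0027,-0.1,0]
    - [0,0.0005,0.0027,-0.2,0]
    - [0,0.0005,0.0027,-0.3,0]
    - [0,0.0005,0.0027,-0.4,0]
    - [0,0.0005,0.0027,-0.5,0]
    - [0,0.0005,0.0027,-0.6,0]
    - [0,0.0005,0.0027,-0.7,0]
    - [0,0.0005,0.0027,-0.8,0]
    - [0,0.0005,0.0027,-0.9,0]
    - [0,0.0005,0.0027,-1.0,0]
    - [0,0.0005,0.0027,-1.1,0]

```text
time_s: 7.88
tool_pos: [479.0, 71.9, 76.0]
ee_rot: [3.14, -0.001, 2.542]
ft_force: [2.6, 7.3, -16.9]
gripper_width: 6.1
finger_force: 64.5
```

```bash
python3 -c "
from h import *
st();o=manip.get_obs();print(o['ft_torque'])"
```

```text
t 7.88 pos [479.   71.9  76. ] rot [ 3.140e+00 -1.000e-03  2.542e+00] F [  2.6   7.3 -16.9] w 6.1 ff 64.5 q [ 0.56  0.26 -0.88  2.01  0.24  0.98  0.54]
[ 1.59804406 -0.71806119 -0.16738781]
```

Emit:
servo_tool:
  plan:
    - [0,0,0.001,-0.11,0]
    - [0,0,0.001,-0.22,0]
    - [0,0,0.001,-0.33,0]
    - [0,0,0.001,-0.44,0]
    - [0,0,0.001,-0.55,0]
    - [0,0,0.001,-0.66,0]
    - [0,0,0.001,-0.77,0]
    - [0,0,0.001,-0.88,0]
    - [0,0,0.001,-0.99,0]
    - [0,0,0.001,-1.1,0]
    - [0,0,0.001,-1.21,0]
    - [0,0,0.001,-1.32,0]

```text
time_s: 8.88
tool_pos: [479.1, 74.9, 75.8]
ee_rot: [3.139, 0.005, -2.419]
ft_force: [0.4, 16.4, -10.1]
gripper_width: 8.2
finger_force: 43.9
```

```bash
python3 -c "
from h import *
st();o=manip.get_obs();print(o['ft_torque'])"
```

```text
t 8.88 pos [479.1  74.9  75.8] rot [ 3.139  0.005 -2.419] F [  0.4  16.4 -10.1] w 8.2 ff 43.9 q [ 0.75  0.35 -1.12  2.    0.36  1.01  1.75]
[ 3.75556556  0.29417307 -0.14492658]
```

Emit:
servo_tool:
  plan:
    - [0,0,0,-0.05,0]
    - [0,0,0,-0.1,0]
    - [0,0,0,-0.1,0]

```text
time_s: 9.13
tool_pos: [478.9, 75.1, 75.8]
ee_rot: [3.138, 0.005, -2.321]
ft_force: [-2.0, 16.3, -7.8]
gripper_width: 7.2
finger_force: 58.5
```

```bash
python3 -c "
from h import *
st();o=manip.get_obs();print(o['ft_torque'])"
```

```text
t 9.13 pos [478.9  75.1  75.8] rot [ 3.138  0.005 -2.321] F [-2.  16.3 -7.8] w 7.2 ff 58.5 q [ 0.77  0.36 -1.14  2.    0.38  1.02  1.84]
[ 3.66051584  0.42706689 -0.11739531]
```

Emit:
servo_tool:
  plan:
    - [0,0,0,-0.05,0]
    - [0,0,0,-0.1,0]
    - [0,0,0,-0.1,0]

```text
time_s: 9.38
tool_pos: [478.9, 75.1, 75.9]
ee_rot: [3.139, 0.005, -2.222]
ft_force: [-2.4, 16.7, -6.5]
gripper_width: 7.3
finger_force: 61.6
```

```bash
python3 -c "
from h import *
st();o=manip.get_obs();print(o['ft_torque'])"
```

```text
t 9.38 pos [478.9  75.1  75.9] rot [ 3.139  0.005 -2.222] F [-2.4 16.7 -6.5] w 7.3 ff 61.6 q [ 0.78  0.37 -1.16  2.    0.39  1.02  1.93]
[ 3.72655493  0.48735218 -0.62410001]
```

Emit:
servo_tool:
  plan:
    - [0,0,0,0.02,0.35]
    - [0,0,0,0.02,0.35]
    - [0,0,0,0.02,0.35]
    - [0,0,-0.03,0.02,0.35]
    - [0,0,-0.07,0.02,0.35]
    - [0,0,-0.08,0.12,0.35]
    - [0,0,-0.08,0.24,0.35]
    - [0,0,-0.08,0.36,0.35]
    - [0,0,-0.08,0.48,0.35]
    - [0,0,-0.08,0.6,0.35]
    - [0,0,-0.08,0.72,0.35]
    - [0,0,-0.08,0.84,0.35]

```text
time_s: 10.38
tool_pos: [479.6, 70.0, 155.7]
ee_rot: [-3.14, 0.001, -3.073]
ft_force: [0.7, -0.0, -0.1]
gripper_width: 30.0
finger_force: 0.0
```

Emit:
servo_tool:
  plan:
    - [0,0,0,1.66,0.35]
    - [0,0,0,1.66,0.35]
    - [0,0,0,1.66,0.35]
    - [0,0,0,1.66,0.35]
    - [0,0,0,1.66,0.35]
    - [0,0,0,1.66,0.35]
    - [0,0,0,1.66,0.35]
    - [0,0,0,1.66,0.35]
    - [0,0,0,1.66,0.35]
    - [0,0,0,1.66,0.35]
    - [0,0,0,1.66,0.35]
    - [0,0,0,1.66,0.35]

```text
time_s: 11.38
tool_pos: [479.6, 70.1, 155.7]
ee_rot: [3.14, 0.001, 1.71]
ft_force: [0.2, 0.9, 0.2]
gripper_width: 30.1
finger_force: 0.0
```

Emit:
servo_tool:
  plan:
    - [0,0,0,0.22,0.35]
    - [0,0,0,0.22,0.35]
    - [0,0,0,0.22,0.35]

```text
time_s: 11.63
tool_pos: [479.5, 70.2, 155.6]
ee_rot: [3.14, 0.001, 1.492]
ft_force: [-0.3, -0.1, -0.5]
gripper_width: 29.9
finger_force: 0.0
```

```bash
python3 -c "
from h import *
shot('wrist','k3');st(); print(totool([529.1,65.8,74.5]).round(4))
cv2.imwrite('pics/k3c.png',cv2.imread('pics/k3.png')[100:480,100:540])"
```

```text
t 11.68 pos [479.4  70.3 155.5] rot [3.141e+00 1.000e-03 1.498e+00] F [ 0.1  0.4 -0.6] w 29.9 ff 0.0 q [ 0.6   0.14 -0.88  1.92  0.12  1.13 -0.4 ]
[-0.0008  0.0498  0.0811]
```

View pics/k3c.png

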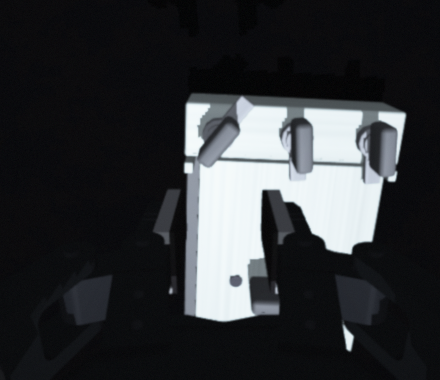

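Emit:
servo_tool:
  plan:
    - [0.0,0.04,0,-0.05,0.35]
    - [0.0,0.05,0,-0.05,0.35]
    - [0.0,0.05,0.03,-0.05,0.35]
    - [0.0,0.05,0.055,-0.05,0.35]
    - [0.0,0.05,0.07,-0.05,0.35]
    - [0.0,0.05,0.081,-0.05,0.35]
    - [0.0,0.05,0.081,-0.05,0.35]
    - [0.0,0.05,0.081,-0.05,0]
    - [0.0,0.05,0.081,-0.05,0]
    - [0.0,0.05,0.081,-0.05,0]
    - [0.0,0.05,0.081,-0.05,0]
    - [0.0,0.05,0.081,-0.05,0]

```text
time_s: 12.68
tool_pos: [528.7, 67.0, 75.1]
ee_rot: [3.142, 0.001, 1.548]
ft_force: [-5.9, 0.4, 4.2]
gripper_width: 7.8
finger_force: 59.0
```

```bash
python3 -c "
from h import *
st();o=manip.get_obs();print(o['ft_torque'])"
```

```text
t 12.68 pos [528.7  67.   75.1] rot [3.142e+00 1.000e-03 1.548e+00] F [-5.9  0.4  4.2] w 7.8 ff 59.0 q [ 0.51  0.36 -0.83  1.9   0.31  1.02 -0.48]
[-0.05054925  1.1860241   0.03049607]
```

Emit:
servo_tool:
  plan:
    - [0,0,0,-0.11,0]
    - [0,0,0,-0.22,0]
    - [0,0,0,-0.33,0]
    - [0,0,0,-0.44,0]
    - [0,0,0,-0.55,0]
    - [0,0,0,-0.66,0]
    - [0,0,0,-0.77,0]
    - [0,0,0,-0.88,0]
    - [0,0,0,-0.99,0]
    - [0,0,0,-1.1,0]
    - [0,0,0,-1.21,0]
    - [0,0,0,-1.32,0]

```text
time_s: 13.68
tool_pos: [528.8, 67.1, 75.1]
ee_rot: [-3.141, 0.0, 2.873]
ft_force: [-4.7, 0.9, 2.7]
gripper_width: 7.6
finger_force: 59.2
```

Emit:
servo_tool:
  plan:
    - [0,0,0,-0.11,0]
    - [0,0,0,-0.22,0]
    - [0,0,0,-0.33,0]
    - [0,0,0,-0.44,0]
    - [0,0,0,-0.55,0]
    - [0,0,0,-0.66,0]
    - [0,0,0,-0.77,0]
    - [0,0,0,-0.88,0]
    - [0,0,0,-0.99,0]
    - [0,0,0,-1.06,0]
    - [0,0,0,-1.06,0]

```text
time_s: 14.6
tool_pos: [528.7, 67.3, 75.1]
ee_rot: [3.142, -0.0, -2.351]
ft_force: [-6.0, 1.1, 5.3]
gripper_width: 7.7
finger_force: 59.3
```

```bash
python3 -c "
from h import *
st();o=manip.get_obs();print(o['ft_torque'])"
```

```text
t 14.6 pos [528.7  67.3  75.1] rot [ 3.142 -0.    -2.351] F [-6.   1.1  5.3] w 7.7 ff 59.3 q [ 0.8   0.58 -1.26  1.89  0.61  1.14  1.68]
[ 0.20558048  1.3644863  -0.05530621]
```

Emit:
servo_tool:
  plan:
    - [0,0,0,-0.05,0]
    - [0,0,0,-0.1,0]
    - [0,0,0,-0.1,0]

```text
time_s: 14.85
tool_pos: [528.7, 67.3, 75.1]
ee_rot: [3.141, -0.0, -2.254]
ft_force: [-5.6, 0.7, 4.9]
gripper_width: 7.4
finger_force: 61.3
```

```bash
python3 -c "
from h import *
st();o=manip.get_obs();print(o['ft_torque'])"
```

```text
t 14.85 pos [528.7  67.3  75.1] rot [ 3.141 -0.    -2.254] F [-5.6  0.7  4.9] w 7.4 ff 61.3 q [ 0.8   0.58 -1.26  1.89  0.61  1.14  1.77]
[ 0.38102127  1.37491111 -0.53422952]
```

Emit:
servo_tool:
  plan:
    - [0,0,0,0.02,0.35]
    - [0,0,0,0.02,0.35]
    - [0,0,0,0.02,0.35]
    - [0,0,-0.03,0.02,0.35]
    - [0,0,-0.07,0.02,0.35]
    - [0,0,-0.08,0.12,0.35]
    - [0,0,-0.08,0.24,0.35]
    - [0,0,-0.08,0.36,0.35]
    - [0,0,-0.08,0.48,0.35]
    - [0,0,-0.08,0.6,0.35]
    - [0,0,-0.08,0.72,0.35]
    - [0,0,-0.08,0.84,0.35]

```text
time_s: 15.85
tool_pos: [529.3, 66.7, 154.4]
ee_rot: [-3.141, 0.001, -3.102]
ft_force: [0.4, 0.2, -0.4]
gripper_width: 30.0
finger_force: 0.0
```

Emit:
servo_tool:
  plan:
    - [0,0,0,1.64,0.35]
    - [0,0,0,1.64,0.35]
    - [0,0,0,1.64,0.35]
    - [0,0,0,1.64,0.35]
    - [0,0,0,1.64,0.35]
    - [0,0,0,1.64,0.35]
    - [0,0,0,1.64,0.35]
    - [0,0,0,1.64,0.35]
    - [0,0,0,1.64,0.35]
    - [0,0,0,1.64,0.35]
    - [0,0,0,1.64,0.35]
    - [0,0,0,1.64,0.35]

```text
time_s: 16.85
tool_pos: [529.2, 66.8, 154.4]
ee_rot: [3.141, 0.0, 1.681]
ft_force: [0.1, 0.6, -0.4]
gripper_width: 30.1
finger_force: 0.0
```

Emit:
servo_tool:
  plan:
    - [0,0,0,0.18,0.35]
    - [0,0,0,0.18,0.35]
    - [0,0,0,0.18,0.35]

```text
time_s: 17.1
tool_pos: [529.2, 66.9, 154.4]
ee_rot: [3.141, 0.0, 1.505]
ft_force: [-0.1, -0.1, 0.4]
gripper_width: 29.6
finger_force: 0.0
```

```bash
python3 -c "
from h import *
st(); print(totool([580.3,60.6,75]).round(4))"
```

```text
t 17.1 pos [529.2  66.9 154.4] rot [3.141 0.    1.505] F [-0.1 -0.1  0.4] w 29.6 ff 0.0 q [ 0.51  0.25 -0.81  1.82  0.2   1.16 -0.43]
[-0.0029  0.0513  0.0794]
```

Emit:
servo_tool:
  plan:
    - [-0.003,0.04,0,-0.03,0.35]
    - [-0.003,0.051,0,-0.03,0.35]
    - [-0.003,0.051,0.03,-0.03,0.35]
    - [-0.003,0.051,0.055,-0.03,0.35]
    - [-0.003,0.051,0.07,-0.03,0.35]
    - [-0.003,0.051,0.08,-0.03,0.35]
    - [-0.003,0.051,0.08,-0.03,0.35]
    - [-0.003,0.051,0.08,-0.03,0]
    - [-0.003,0.051,0.08,-0.03,0]
    - [-0.003,0.051,0.08,-0.03,0]
    - [-0.003,0.051,0.08,-0.03,0]
    - [-0.003,0.051,0.08,-0.03,0]

```text
time_s: 18.1
tool_pos: [580.1, 60.9, 75.2]
ee_rot: [3.14, 0.0, 1.537]
ft_force: [-3.9, -0.2, 6.5]
gripper_width: 7.6
finger_force: 59.5
```

```bash
python3 -c "
from h import *
st();o=manip.get_obs();print(o['ft_torque'])"
```

```text
t 18.1 pos [580.1  60.9  75.2] rot [3.14  0.    1.537] F [-3.9 -0.2  6.5] w 7.6 ff 59.5 q [ 0.43  0.44 -0.76  1.78  0.34  1.06 -0.48]
[-0.01795592  0.69099635  0.07032743]
```

Emit:
servo_tool:
  plan:
    - [0,0,0,-0.11,0]
    - [0,0,0,-0.22,0]
    - [0,0,0,-0.33,0]
    - [0,0,0,-0.44,0]
    - [0,0,0,-0.55,0]
    - [0,0,0,-0.66,0]
    - [0,0,0,-0.77,0]
    - [0,0,0,-0.88,0]
    - [0,0,0,-0.99,0]
    - [0,0,0,-1.1,0]
    - [0,0,0,-1.21,0]
    - [0,0,0,-1.32,0]

```text
time_s: 19.1
tool_pos: [579.9, 60.7, 75.2]
ee_rot: [-3.141, 0.001, 2.862]
ft_force: [-4.2, -0.7, 7.7]
gripper_width: 7.5
finger_force: 59.8
```

Emit:
servo_tool:
  plan:
    - [0,0,0,-0.11,0]
    - [0,0,0,-0.22,0]
    - [0,0,0,-0.33,0]
    - [0,0,0,-0.44,0]
    - [0,0,0,-0.55,0]
    - [0,0,0,-0.66,0]
    - [0,0,0,-0.77,0]
    - [0,0,0,-0.88,0]
    - [0,0,0,-0.99,0]
    - [0,0,0,-1.07,0]
    - [0,0,0,-1.07,0]

```text
time_s: 20.02
tool_pos: [580.0, 60.5, 75.2]
ee_rot: [-3.141, 0.0, -2.352]
ft_force: [-5.0, -1.9, 10.8]
gripper_width: 7.5
finger_force: 60.0
```

Emit:
servo_tool:
  plan:
    - [0,0,0,-0.05,0]
    - [0,0,0,-0.1,0]
    - [0,0,0,-0.1,0]

```text
time_s: 20.27
tool_pos: [580.0, 60.5, 75.1]
ee_rot: [-3.141, 0.0, -2.255]
ft_force: [-5.2, -2.3, 9.6]
gripper_width: 7.6
finger_force: 62.1
```

```bash
python3 -c "
from h import *
st();o=manip.get_obs();print(o['ft_torque'])"
```

```text
t 20.27 pos [580.   60.5  75.1] rot [-3.141  0.    -2.255] F [-5.2 -2.3  9.6] w 7.6 ff 62.1 q [ 0.74  0.68 -1.23  1.77  0.69  1.2   1.77]
[-0.335844    1.10292755 -0.55611832]
```

Emit:
servo_tool:
  plan:
    - [0,0,0,0.02,0.35]
    - [0,0,0,0.02,0.35]
    - [0,0,0,0.02,0.35]
    - [0,0,-0.03,0.02,0.35]
    - [0,0,-0.07,0.02,0.35]
    - [0,0,-0.11,0.12,0.35]
    - [0,0,-0.11,0.24,0.35]
    - [0,0,-0.11,0.36,0.35]
    - [0,0,-0.11,0.48,0.35]
    - [0,0,-0.11,0.6,0.35]
    - [0,0,-0.11,0.72,0.35]
    - [0,0,-0.11,0.84,0.35]

```text
time_s: 21.27
tool_pos: [579.7, 60.5, 184.0]
ee_rot: [-3.141, 0.0, -3.102]
ft_force: [-0.3, -0.1, -0.5]
gripper_width: 29.8
finger_force: 0.0
```

Emit:
servo_tool:
  plan:
    - [0,0,0,1.45,0.5]
    - [0,0,0,1.45,0.5]
    - [0,0,0,1.45,0.5]
    - [0,0,0,1.45,0.5]
    - [0,0,0,1.45,0.5]
    - [0,0,0,1.45,0.5]
    - [0,0,0,1.45,0.5]
    - [0,0,0,1.45,0.5]
    - [0,0,0,1.45,0.5]
    - [0,0,0,1.45,0.5]
    - [0,0,0,1.45,0.5]
    - [0,0,0,1.45,0.5]

```text
time_s: 22.27
tool_pos: [579.7, 60.7, 184.0]
ee_rot: [3.141, 0.0, 1.73]
ft_force: [-0.2, 0.5, 0.5]
gripper_width: 42.9
finger_force: 0.0
```

Emit:
servo_tool:
  plan:
    - [0,0,0,0.3,0.5]
    - [0,0,0,0.3,0.5]
    - [0,0,0,0.3,0.5]
    - [0,0,0,0.3,0.5]

```text
time_s: 22.6
tool_pos: [579.6, 60.8, 184.0]
ee_rot: [3.141, 0.0, 1.435]
ft_force: [-0.4, -0.2, -0.2]
gripper_width: 43.1
finger_force: 0.0
```

```bash
python3 -c "
from h import *
st(); print(totool([485.3,-271.1,150]).round(4))"
```

```text
t 22.6 pos [579.6  60.8 184. ] rot [3.141 0.    1.435] F [-0.4 -0.2 -0.2] w 43.1 ff 0.0 q [ 0.46  0.32 -0.78  1.67  0.24  1.24 -0.5 ]
[-0.3416 -0.0485  0.0341]
```

Emit:
servo_tool:
  plan:
    - [-0.342,-0.0485,0,0,0.5]
    - [-0.342,-0.0485,0,0,0.5]
    - [-0.342,-0.0485,0,0,0.5]
    - [-0.342,-0.0485,0,0,0.5]
    - [-0.342,-0.0485,0,0,0.5]
    - [-0.342,-0.0485,0,0,0.5]
    - [-0.342,-0.0485,0,0,0.5]
    - [-0.342,-0.0485,0,0,0.5]
    - [-0.342,-0.0485,0,0,0.5]
    - [-0.342,-0.0485,0.02,0,0.5]
    - [-0.342,-0.0485,0.034,0,0.5]
    - [-0.342,-0.0485,0.034,0,0.5]

```text
time_s: 23.6
tool_pos: [484.2, -271.5, 147.2]
ee_rot: [-3.138, -0.002, 1.438]
ft_force: [-0.1, 0.0, -0.8]
gripper_width: 42.5
finger_force: 0.0
```

```bash
python3 -c "
from h import *
shot('wrist','t3');st(); print(totool([485.3,-271.1,72]).round(4))
im=cv2.imread('pics/t3.png'); cv2.imwrite('pics/t3c.png',im[0:480,120:520])"
```

```text
t 23.65 pos [ 485.  -271.3  148.7] rot [-3.139e+00 -1.000e-03  1.439e+00] F [-0.7  0.2  0.1] w 42.8 ff 0.0 q [ 0.95  0.27 -0.6   1.78  0.16  1.15  0.17]
[0.0001 0.0004 0.0767]
```

View pics/t3c.png

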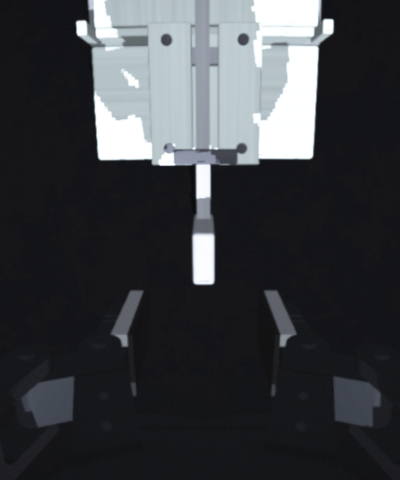

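The tab at crop (203,250) lies centred between the fingers (138 and 268). I descend and grip.

Emit:
servo_tool:
  plan:
    - [0,0,0.03,0,0.5]
    - [0,0,0.05,0,0.5]
    - [0,0,0.065,0,0.5]
    - [0,0,0.076,0,0.5]
    - [0,0,0.076,0,0.5]
    - [0,0,0.076,0,0.3]
    - [0,0,0.076,0,0.15]
    - [0,0,0.076,0,0]
    - [0,0,0.076,0,0]
    - [0,0,0.076,0,0]
    - [0,0,0.076,0,0]
    - [0,0,0.076,0,0]

```text
time_s: 24.65
tool_pos: [486.3, -272.3, 74.8]
ee_rot: [3.14, 0.001, 1.436]
ft_force: [-1.4, -0.8, 6.9]
gripper_width: 10.3
finger_force: 58.9
```

```bash
python3 -c "
from h import *
st();o=manip.get_obs();print(o['ft_torque'])"
```

```text
t 24.65 pos [ 486.3 -272.3   74.8] rot [3.140e+00 1.000e-03 1.436e+00] F [-1.4 -0.8  6.9] w 10.3 ff 58.9 q [ 0.93  0.35 -0.58  1.85  0.22  1.01  0.12]
[0.15335936 0.45387328 0.10074832]
```

Emit:
servo_tool:
  plan:
    - [0,0.001,0,0,0]
    - [0,0.002,0,0,0]
    - [0,0.003,0,0,0]
    - [0,0.004,0,0,0]
    - [0,0.005,0,0,0]
    - [0,0.005,0,0,0]

```text
time_s: 25.15
tool_pos: [488.3, -273.1, 73.9]
ee_rot: [-3.137, 0.001, 1.437]
ft_force: [-11.1, -0.3, 11.3]
gripper_width: 10.1
finger_force: 63.6
```

Emit:
servo_tool:
  plan:
    - [-0.001,0,0,0,0]
    - [-0.002,0,0,0,0]
    - [-0.003,0,0,0,0]
    - [-0.004,0,0,0,0]
    - [-0.004,0,0,0,0]

```text
time_s: 25.57
tool_pos: [489.1, -274.6, 73.7]
ee_rot: [-3.138, -0.002, 1.438]
ft_force: [-6.6, 5.8, 6.4]
gripper_width: 10.5
finger_force: 60.2
```

```bash
cat >> h.py <<'E'
PS=-0.129; BX=np.array([np.cos(PS),np.sin(PS)]); BY=np.array([-np.sin(PS),np.cos(PS)]); MO=np.array([491.6,-222.4])
def wd():
    o=manip.get_obs(); p=o['tool_pos'][:2]-MO; f=o['ft_force'][:2]
    print('t',round(o['time_s'],2),'mouth x,y',(p@BX).round(1),(p@BY).round(1),'cross y',(p@BY+107.5).round(1),'z',o['tool_pos'][2].round(1),'F bx,by,z',(f@BX).round(1),(f@BY).round(1),o['ft_force'][2].round(1),'w',o['gripper_width'].round(1),o['finger_force'].round(1),'rot',o['ee_rot'].round(3),'T',o['ft_torque'].round(2))
E
python3 -c "
from h import *
wd()"
```

```text
Traceback (most recent call last):
  File "h.py", line 30, in wd
    print('t',round(o['time_s'],2),'mouth x,y',(p@BX).round(1),(p@BY).round(1),'cross y',(p@BY+107.5).round(1),'z',o['tool_pos'][2].round(1),'F bx,by,z',(f@BX).round(1),(f@BY).round(1),o['ft_force'][2].round(1),'w',o['gripper_width'].round(1),o['finger_force'].round(1),'rot',o['ee_rot'].round(3),'T',o['ft_torque'].round(2))
                                                                                                                                                                                                                       ^^^^^^^^^^^^^^^^^^^^^^^^
AttributeError: 'float' object has no attribute 'round'
```

Emit:
servo_tool:
  plan:
    - [-0.001,0.0005,0,0,0]
    - [-0.002,0.001,0,0,0]
    - [-0.003,0.0015,0,0,0]
    - [-0.004,0.0015,0,0,0]
    - [-0.004,0.0015,0,0,0]

```text
time_s: 25.98
tool_pos: [490.7, -278.8, 73.7]
ee_rot: [-3.14, -0.002, 1.438]
ft_force: [-2.7, 5.7, 3.8]
gripper_width: 10.1
finger_force: 58.9
```

```bash
sed -i "s/o\['gripper_width'\].round(1),o\['finger_force'\].round(1)/round(o['gripper_width'],1),round(o['finger_force'],1)/" h.py
python3 -c "
from h import *
wd()"
```

```text
t 25.98 mouth x,y 6.4 -56.0 cross y 51.5 z 73.7 F bx,by,z -3.4 5.3 3.8 w 10.1 58.9 rot [-3.140e+00 -2.000e-03  1.438e+00] T [1.6  0.84 0.22]
```

Emit:
servo_tool:
  plan:
    - [-0.0015,0,0,0,0]
    - [-0.003,0,0,0,0]
    - [-0.0045,0,0,0,0]
    - [-0.006,0,0,0,0]
    - [-0.0075,0,0,0,0]
    - [-0.009,0,0,0,0]
    - [-0.0105,0,0,0,0]
    - [-0.0105,0,0,0,0]

```text
time_s: 26.65
tool_pos: [490.2, -289.7, 73.8]
ee_rot: [3.141, -0.002, 1.438]
ft_force: [-0.4, 5.1, 0.6]
gripper_width: 10.3
finger_force: 58.5
```

```bash
python3 -c "
from h import *
wd()"
```

```text
t 26.65 mouth x,y 7.3 -66.9 cross y 40.6 z 73.8 F bx,by,z -1.0 5.0 0.6 w 10.3 58.5 rot [ 3.141e+00 -2.000e-03  1.438e+00] T [ 1.16 -0.18 -0.01]
```

Emit:
servo_tool:
  plan:
    - [-0.0015,0,0,0,0]
    - [-0.003,0,0,0,0]
    - [-0.004,0,0,0,0]
    - [-0.004,0,0,0,0]

```text
time_s: 26.98
tool_pos: [489.3, -295.0, 73.9]
ee_rot: [3.142, -0.0, 1.437]
ft_force: [0.6, 4.6, -0.8]
gripper_width: 10.1
finger_force: 58.5
```

```bash
python3 -c "
from h import *
wd()"
```

```text
t 26.98 mouth x,y 7.0 -72.3 cross y 35.2 z 73.9 F bx,by,z 0.0 4.6 -0.8 w 10.1 58.5 rot [ 3.142 -0.     1.437] T [ 0.84 -0.2  -0.06]
```

Emit:
servo_tool:
  plan:
    - [0,-0.0015,0,0,0]
    - [0,-0.003,0,0,0]
    - [0,-0.0045,0,0,0]
    - [0,-0.006,0,0,0]
    - [0,-0.0075,0,0,0]
    - [0,-0.009,0,0,0]
    - [0,-0.0105,0,0,0]
    - [0,-0.0115,0,0,0]
    - [0,-0.0115,0,0,0]

```text
time_s: 27.73
tool_pos: [477.7, -293.7, 74.1]
ee_rot: [3.141, 0.0, 1.436]
ft_force: [3.7, -0.6, 0.5]
gripper_width: 10.4
finger_force: 58.8
```

```bash
python3 -c "
from h import *
wd()"
```

```text
t 27.73 mouth x,y -4.6 -72.5 cross y 35.0 z 74.1 F bx,by,z 3.7 -0.1 0.5 w 10.4 58.8 rot [3.141 0.    1.436] T [-0.39 -0.87 -0.28]
```

Emit:
servo_tool:
  plan:
    - [-0.001,0,0,0,0]
    - [-0.002,0,0,0,0]
    - [-0.003,0,0,0,0]
    - [-0.0045,0,0,0,0]
    - [-0.006,0,0,0,0]
    - [-0.006,0,0,0,0]

```text
time_s: 28.23
tool_pos: [476.3, -299.3, 73.5]
ee_rot: [-3.14, -0.0, 1.437]
ft_force: [-0.0, 2.8, -0.4]
gripper_width: 10.3
finger_force: 58.7
```

```bash
python3 -c "
from h import *
wd()"
```

```text
t 28.23 mouth x,y -5.2 -78.2 cross y 29.3 z 73.5 F bx,by,z -0.4 2.8 -0.4 w 10.3 58.7 rot [-3.14  -0.     1.437] T [ 0.84 -0.06  0.02]
```

Emit:
servo_tool:
  plan:
    - [-0.0015,0,0,0,0]
    - [-0.003,0,0,0,0]
    - [-0.0045,0,0,0,0]
    - [-0.006,0,0,0,0]
    - [-0.0075,0,0,0,0]
    - [-0.009,0,0,0,0]
    - [-0.0105,0,0,0,0]
    - [-0.012,0,0,0,0]
    - [-0.013,0,0,0,0]
    - [-0.013,0,0,0,0]

```text
time_s: 29.07
tool_pos: [475.2, -312.8, 73.9]
ee_rot: [-3.142, 0.0, 1.436]
ft_force: [-1.2, -0.8, -2.2]
gripper_width: 10.2
finger_force: 58.5
```

```bash
python3 -c "
from h import *
wd()"
```

```text
t 29.07 mouth x,y -4.7 -91.8 cross y 15.7 z 73.9 F bx,by,z -1.1 -1.0 -2.2 w 10.2 58.5 rot [-3.142  0.     1.436] T [-0.28  0.12 -0.02]
```

Emit:
servo_tool:
  plan:
    - [0,0.0015,0,0,0]
    - [0,0.003,0,0,0]
    - [0,0.0045,0,0,0]
    - [0,0.006,0,0,0]
    - [0,0.0075,0,0,0]
    - [0,0.009,0,0,0]
    - [0,0.0105,0,0,0]
    - [0,0.012,0,0,0]
    - [0,0.012,0,0,0]

```text
time_s: 29.82
tool_pos: [487.6, -313.8, 73.9]
ee_rot: [3.141, -0.0, 1.437]
ft_force: [-2.0, 0.9, -1.5]
gripper_width: 10.2
finger_force: 58.5
```

```bash
python3 -c "
from h import *
wd()"
```

```text
t 29.82 mouth x,y 7.8 -91.2 cross y 16.3 z 73.9 F bx,by,z -2.1 0.6 -1.5 w 10.2 58.5 rot [ 3.141 -0.     1.437] T [-0.16  0.26  0.13]
```

Emit:
servo_tool:
  plan:
    - [-0.0015,-0.001,0,0,0]
    - [-0.003,-0.001,0,0,0]
    - [-0.0045,-0.001,0,0,0]
    - [-0.006,-0.001,0,0,0]
    - [-0.0075,-0.001,0,0,0]
    - [-0.009,-0.001,0,0,0]
    - [-0.0105,-0.001,0,0,0]
    - [-0.0105,-0.001,0,0,0]

```text
time_s: 30.48
tool_pos: [484.7, -324.6, 73.9]
ee_rot: [3.142, 0.0, 1.436]
ft_force: [-0.2, -0.9, -2.4]
gripper_width: 10.5
finger_force: 58.5
```

```bash
python3 -c "
from h import *
wd()"
```

```text
t 30.48 mouth x,y 6.3 -102.3 cross y 5.2 z 73.9 F bx,by,z -0.1 -0.9 -2.4 w 10.5 58.5 rot [3.142 0.    1.436] T [-0.27  0.05 -0.03]
```

Emit:
servo_tool:
  plan:
    - [-0.0015,0,0,0,0]
    - [-0.003,0,0,0,0]
    - [-0.0045,0,0,0,0]
    - [-0.006,0,0,0,0]
    - [-0.0075,0,0,0,0]
    - [-0.009,0,0,0,0]
    - [-0.011,0,0,0,0]
    - [-0.013,0,0,0,0]
    - [-0.013,0,0,0,0]

```text
time_s: 31.23
tool_pos: [482.9, -337.7, 73.9]
ee_rot: [3.142, 0.0, 1.436]
ft_force: [0.6, -0.4, -2.5]
gripper_width: 10.7
finger_force: 58.5
```

```bash
python3 -c "
from h import *
wd()"
```

```text
t 31.23 mouth x,y 6.3 -115.4 cross y -7.9 z 73.9 F bx,by,z 0.6 -0.3 -2.5 w 10.7 58.5 rot [3.142 0.    1.436] T [-0.26  0.04  0.03]
```

Emit:
servo_tool:
  plan:
    - [-0.005,0,0,0,0]
    - [-0.01,0,0,0,0]
    - [-0.015,0,0,0,0]
    - [-0.02,0,0,0,0]
    - [-0.03,0,0,0,0]
    - [-0.04,0,0,0,0]
    - [-0.05,0,0,0,0]
    - [-0.05,0,0,0,0]

```text
time_s: 31.9
tool_pos: [475.3, -389.9, 73.8]
ee_rot: [-3.141, 0.001, 1.433]
ft_force: [-0.4, -0.3, -2.3]
gripper_width: 10.1
finger_force: 58.7
```

```bash
python3 -c "
from h import *
wd(); st()
c=load('t2')[0]; print('wrench,black,whitebox,pinkL,pinkR,vial,furnace',onz(c,[(416,400),(232,413),(8,336),(10,180),(160,130),(490,150),(560,400)],0).round().tolist())
c=cam('side'); print('box,bottle,bigwedge ends, wrench ends, wtab',onz(c,[(160,375),(203,390),(240,430),(336,405),(430,478),(437,375),(515,408)],0).round().tolist())
shot('side','s2');shot('scene','s3');shot('wrist','w3')
a=[cv2.imread(f'pics/{n}.png') for n in ('s2','w3')]
cv2.imwrite('pics/m4.png',cv2.resize(np.hstack(a),(800,300),interpolation=cv2.INTER_AREA))"
```

```text
t 31.9 mouth x,y 5.4 -168.2 cross y -60.7 z 73.8 F bx,by,z -0.4 -0.4 -2.3 w 10.1 58.7 rot [-3.141e+00  1.000e-03  1.433e+00] T [-0.06  0.02 -0.04]
t 31.9 pos [ 475.3 -389.9   73.8] rot [-3.141e+00  1.000e-03  1.433e+00] F [-0.4 -0.3 -2.3] w 10.1 ff 58.7 q [ 1.03  0.45 -0.52  1.71  0.25  1.05  0.29]
wrench,black,whitebox,pinkL,pinkR,vial,furnace [[556.0, -549.0, 0.0], [339.0, -539.0, 0.0], [94.0, -409.0, 0.0], [163.0, -237.0, 0.0], [334.0, -214.0, 0.0], [646.0, -274.0, 0.0], [732.0, -579.0, 0.0]]
box,bottle,bigwedge ends, wrench ends, wtab [[56.0, -381.0, 0.0], [130.0, -441.0, 0.0], [182.0, -544.0, 0.0], [344.0, -540.0, 0.0], [434.0, -705.0, 0.0], [539.0, -526.0, 0.0], [627.0, -630.0, 0.0]]
```

View pics/m4.png

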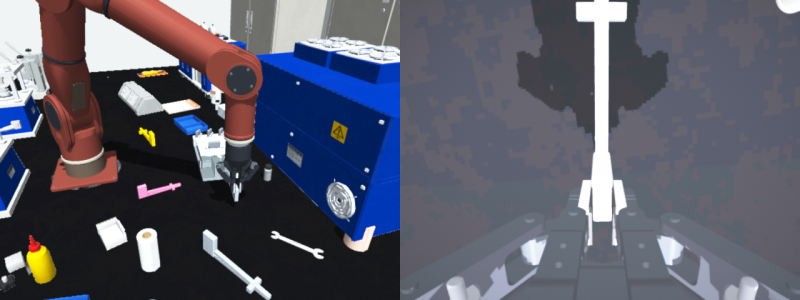

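The wedge is out: bar and cross-piece hang straight from the gripper at montage (600,100), and the bench around x 350–620, y -500…-250 is bare. I lay the wedge at tab (580,-450) and keep (420,-380) for the cover.

Emit:
servo_tool:
  plan:
    - [-0.02,0.04,0,0,0]
    - [-0.03,0.075,0,0,0]
    - [-0.045,0.112,0,0,0]
    - [-0.045,0.112,0,0,0]
    - [-0.045,0.112,0.015,0,0]
    - [-0.045,0.112,0.03,0,0]
    - [-0.045,0.112,0.034,0,0]
    - [-0.045,0.112,0.034,0,0]

```text
time_s: 32.72
tool_pos: [579.5, -444.9, 37.8]
ee_rot: [-3.138, -0.001, 1.437]
ft_force: [0.1, -0.2, -1.2]
gripper_width: 10.5
finger_force: 59.2
```

Emit:
servo_tool:
  plan:
    - [0,0,0.002,0,0]
    - [0,0,0.004,0,0]
    - [0,0,0.004,0,0]

```text
time_s: 32.97
tool_pos: [581.1, -446.4, 36.3]
ee_rot: [3.141, 0.001, 1.436]
ft_force: [1.2, 0.2, -1.1]
gripper_width: 10.3
finger_force: 59.3
```

```bash
python3 -c "
from h import *
st()"
```

```text
t 32.97 pos [ 581.1 -446.4   36.3] rot [3.141e+00 1.000e-03 1.436e+00] F [ 1.2  0.2 -1.1] w 10.3 ff 59.3 q [ 0.91  0.7  -0.47  1.41  0.33  1.12  0.25]
```

Emit:
servo_tool:
  plan:
    - [0,0,0.001,0,0]
    - [0,0,0.002,0,0]
    - [0,0,0.002,0,0]

```text
time_s: 33.22
tool_pos: [581.5, -446.4, 36.0]
ee_rot: [3.141, 0.001, 1.436]
ft_force: [-4.8, 3.1, 9.6]
gripper_width: 10.5
finger_force: 60.8
```

Emit:
servo_tool:
  plan:
    - [0,0,0.001,0,0]
    - [0,0,0.0015,0,0]
    - [0,0,0.0015,0,0]

```text
time_s: 33.47
tool_pos: [581.7, -446.5, 35.9]
ee_rot: [3.14, 0.001, 1.436]
ft_force: [-7.5, 4.8, 18.5]
gripper_width: 10.2
finger_force: 62.2
```

```bash
python3 -c "
from h import *
st()"
```

```text
t 33.47 pos [ 581.7 -446.5   35.9] rot [3.140e+00 1.000e-03 1.436e+00] F [-7.5  4.8 18.5] w 10.2 ff 62.2 q [ 0.91  0.7  -0.47  1.41  0.33  1.12  0.25]
```

Emit:
servo_tool:
  plan:
    - [0,0,-0.002,0,0.4]
    - [0,0,-0.002,0,0.4]
    - [0,0,-0.002,0,0.4]
    - [0,0,-0.04,0,0.4]
    - [0,0,-0.08,0,0.4]
    - [0,0,-0.12,0,0.4]
    - [0,0,-0.16,0,0.4]
    - [0,0,-0.16,0,0.4]

```text
time_s: 34.13
tool_pos: [584.6, -447.7, 202.4]
ee_rot: [3.13, 0.006, 1.436]
ft_force: [0.5, 0.0, 0.7]
gripper_width: 34.0
finger_force: 0.0
```

```bash
python3 -c "
from h import *
st(); shot('wrist','w4')"
```

```text
t 34.13 pos [ 584.6 -447.7  202.4] rot [3.13  0.006 1.436] F [0.5 0.  0.7] w 34.0 ff 0.0 q [ 0.92  0.57 -0.51  1.25  0.27  1.38  0.29]
```

Emit:
servo_tool:
  plan:
    - [0.383,-0.121,0,-1.57,0.4]
    - [0.383,-0.121,0,-1.57,0.4]
    - [0.383,-0.121,0,-1.57,0.4]
    - [0.383,-0.121,0,-1.57,0.4]
    - [0.383,-0.121,0,-1.57,0.4]
    - [0.383,-0.121,0,-1.57,0.4]
    - [0.383,-0.121,0,-1.57,0.4]
    - [0.383,-0.121,0,-1.57,0.4]
    - [0.383,-0.121,0,-1.57,0.4]
    - [0.383,-0.121,0,-1.57,0.4]
    - [0.383,-0.121,0,-1.57,0.4]
    - [0.383,-0.121,0,-1.57,0.4]

```text
time_s: 35.18
tool_pos: [511.9, -48.2, 191.8]
ee_rot: [-3.141, -0.001, 2.947]
ft_force: [1.0, -1.5, -0.0]
gripper_width: 34.5
finger_force: 0.0
```

Emit:
servo_tool:
  plan:
    - [0,0,0,-0.07,0.4]
    - [0,0,0,-0.07,0.4]

```text
time_s: 35.35
tool_pos: [512.1, -50.4, 191.5]
ee_rot: [3.141, -0.001, 3.01]
ft_force: [-0.3, -0.3, -0.0]
gripper_width: 34.0
finger_force: 0.0
```

```bash
python3 -c "
from h import *
st(); shot('wrist','w5')
a=[cv2.imread(f'pics/{n}.png') for n in ('w4','w5')]
cv2.imwrite('pics/m5.png',cv2.resize(np.hstack(a),(800,300),interpolation=cv2.INTER_AREA))"
```

```text
t 35.35 pos [512.1 -50.4 191.5] rot [ 3.141e+00 -1.000e-03  3.010e+00] F [-0.3 -0.3 -0. ] w 34.0 ff 0.0 q [ 0.9   0.2  -0.98  1.81  0.17  1.23  1.31]
```

View pics/m5.png

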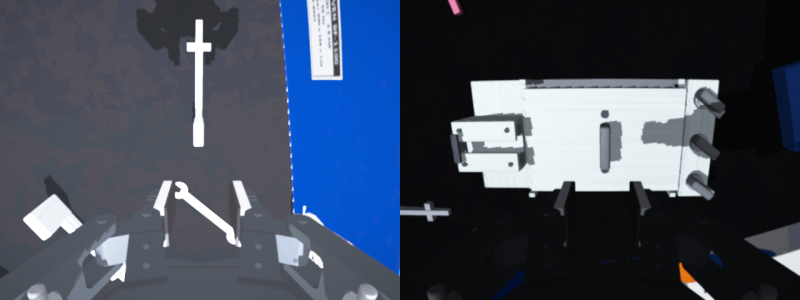

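```bash
python3 -c "
from h import *
c,im=load('w5')
print(onz(c,[(326,198),(326,272),(319,235),(334,235)],73).round(1)); print(totool([514,-51,70]).round(4))
g=im[185:290,290:370]; cv2.imwrite('pics/fin.png',cv2.resize(g,None,fx=5,fy=5))"
```

```text
[[486.7 -46.6  73. ]
 [538.7 -53.3  73. ]
 [511.4 -54.6  73. ]
 [512.7 -44.4  73. ]]
[-0.002  -0.0003  0.1216]
```

View pics/fin.png

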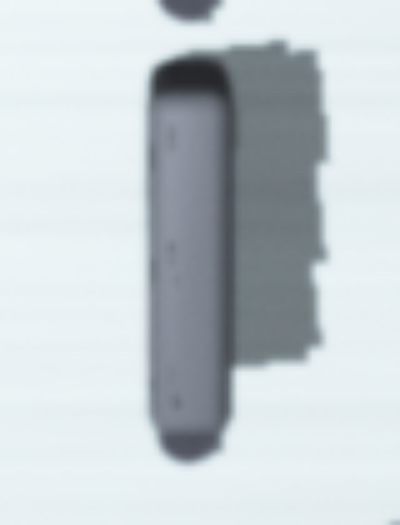

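Emit:
servo_tool:
  plan:
    - [-0.002,0.001,0.04,0,0.4]
    - [-0.002,0.001,0.08,0,0.4]
    - [-0.002,0.001,0.105,0,0.4]
    - [-0.002,0.001,0.115,0,0.4]
    - [-0.002,0.001,0.121,0,0.4]
    - [-0.002,0.001,0.121,0,0.4]
    - [-0.002,0.001,0.121,0,0]
    - [-0.002,0.001,0.121,0,0]
    - [-0.002,0.001,0.121,0,0]
    - [-0.002,0.001,0.121,0,0]
    - [-0.002,0.001,0.121,0,0]
    - [-0.002,0.001,0.121,0,0]

```text
time_s: 36.4
tool_pos: [516.1, -49.6, 73.2]
ee_rot: [-3.141, 0.003, 3.006]
ft_force: [-1.2, 1.3, 7.2]
gripper_width: 9.4
finger_force: 59.0
```

```bash
python3 -c "
from h import *
st()"
```

```text
t 36.4 pos [516.1 -49.6  73.2] rot [-3.141e+00  3.000e-03  3.006e+00] F [-1.2  1.3  7.2] w 9.4 ff 59.0 q [ 0.81  0.36 -0.92  1.93  0.33  1.01  1.18]
```

Emit:
servo_tool:
  plan:
    - [0,0,-0.003,0,0]
    - [0,0,-0.006,0,0]
    - [0,0,-0.01,0,0]
    - [0,0,-0.02,0,0]
    - [0,0,-0.03,0,0]
    - [0,0,-0.05,0,0]
    - [0,0,-0.05,0,0]

```text
time_s: 36.98
tool_pos: [516.9, -49.4, 125.2]
ee_rot: [-3.141, 0.005, 3.007]
ft_force: [2.1, 0.2, -3.4]
gripper_width: 9.2
finger_force: 58.8
```

```bash
python3 -c "
from h import *
st()"
```

```text
t 36.98 pos [516.9 -49.4 125.2] rot [-3.141  0.005  3.007] F [ 2.1  0.2 -3.4] w 9.2 ff 58.8 q [ 0.85  0.28 -0.95  1.88  0.26  1.1   1.24]
```

Emit:
servo_tool:
  plan:
    - [0.005,-0.03,-0.015,0,0]
    - [0.01,-0.065,-0.015,0,0]
    - [0.015,-0.1,-0.015,0,0]
    - [0.02,-0.135,-0.015,0,0]
    - [0.025,-0.17,-0.015,0,0]
    - [0.03,-0.205,-0.015,0,0]
    - [0.037,-0.24,-0.015,0,0]
    - [0.043,-0.275,-0.015,0,0]
    - [0.048,-0.31,-0.015,0,0]
    - [0.052,-0.341,-0.015,0,0]
    - [0.052,-0.341,-0.015,0,0]
    - [0.052,-0.341,-0.015,0,0]

```text
time_s: 37.98
tool_pos: [416.2, -382.6, 136.0]
ee_rot: [3.141, -0.0, 3.002]
ft_force: [-0.0, 0.8, -3.5]
gripper_width: 9.1
finger_force: 59.1
```

```bash
python3 -c "
from h import *
st(); shot('side','s4'); shot('wrist','w6')
a=[cv2.imread(f'pics/{n}.png') for n in ('s4','w6')]
cv2.imwrite('pics/m6.png',cv2.resize(np.hstack(a),(800,300),interpolation=cv2.INTER_AREA))"
```

```text
t 37.98 pos [ 416.2 -382.6  136. ] rot [ 3.141 -0.     3.002] F [-0.   0.8 -3.5] w 9.1 ff 59.1 q [ 1.31  0.33 -0.77  1.77  0.25  1.15  1.9 ]
```

View pics/m6.png

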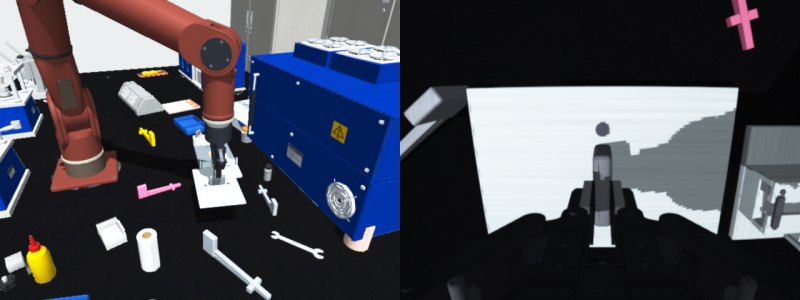

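Emit:
servo_tool:
  plan:
    - [0,0,0.03,0,0]
    - [0,0,0.06,0,0]
    - [0,0,0.08,0,0]
    - [0,0,0.09,0,0]
    - [0,0,0.095,0,0]
    - [0,0,0.098,0,0]
    - [0,0,0.098,0,0]

```text
time_s: 38.67
tool_pos: [418.1, -380.4, 39.0]
ee_rot: [-3.141, 0.001, 3.008]
ft_force: [-0.3, 0.0, -3.5]
gripper_width: 9.2
finger_force: 59.1
```

Emit:
servo_tool:
  plan:
    - [0,0,0.001,0,0]
    - [0,0,0.002,0,0]
    - [0,0,0.002,0,0]

```text
time_s: 38.92
tool_pos: [418.0, -381.1, 37.3]
ee_rot: [-3.14, 0.001, 3.007]
ft_force: [-0.1, -0.4, -1.9]
gripper_width: 9.6
finger_force: 59.4
```

```bash
python3 -c "
from h import *
st()"
```

```text
t 38.92 pos [ 418.  -381.1   37.3] rot [-3.140e+00  1.000e-03  3.007e+00] F [-0.1 -0.4 -1.9] w 9.6 ff 59.4 q [ 1.26  0.45 -0.72  1.85  0.36  0.97  1.82]
```

Emit:
servo_tool:
  plan:
    - [0,0,0.001,0,0]
    - [0,0,0.001,0,0.4]
    - [0,0,0.0,0,0.4]
    - [0,0,0.0,0,0.4]
    - [0,0,0.0,0,0.4]
    - [0,0,-0.02,0,0.4]
    - [0,0,-0.05,0,0.4]
    - [0,0,-0.09,0,0.4]
    - [0,0,-0.13,0,0.4]
    - [0,0,-0.16,0,0.4]

```text
time_s: 39.75
tool_pos: [418.0, -380.6, 199.7]
ee_rot: [-3.14, 0.002, 3.007]
ft_force: [0.2, -0.5, 0.4]
gripper_width: 33.8
finger_force: 0.0
```

Emit:
servo_tool:
  plan:
    - [-0.06,0.393,-0.143,1.44,1]
    - [-0.06,0.393,-0.143,1.44,1]
    - [-0.06,0.393,-0.143,1.44,1]
    - [-0.06,0.393,-0.143,1.44,1]
    - [-0.06,0.393,-0.143,1.44,1]
    - [-0.06,0.393,-0.143,1.44,1]
    - [-0.06,0.393,-0.143,1.44,1]
    - [-0.06,0.393,-0.143,1.44,1]
    - [-0.06,0.393,-0.143,1.44,1]
    - [-0.06,0.393,-0.143,1.44,1]
    - [-0.06,0.393,-0.143,1.44,1]
    - [-0.06,0.393,-0.143,1.44,1]

```text
time_s: 40.75
tool_pos: [530.7, 7.6, 341.7]
ee_rot: [3.138, -0.002, 1.58]
ft_force: [0.1, 0.1, -0.0]
gripper_width: 85.3
finger_force: 0.0
```

Emit:
servo_tool:
  plan:
    - [0.05,0,0.05,0.12,1]
    - [0.05,0,0.05,0.12,1]
    - [0.05,0,0.05,0.12,1]

```text
time_s: 41.0
tool_pos: [527.0, 55.5, 286.1]
ee_rot: [-3.137, -0.001, 1.463]
ft_force: [-0.8, 0.3, 0.3]
gripper_width: 85.1
finger_force: 0.0
```

```bash
python3 -c "
from h import *
st(); shot('wrist','d1')"
```

```text
t 41.0 pos [527.   55.5 286.1] rot [-3.137e+00 -1.000e-03  1.463e+00] F [-0.8  0.3  0.3] w 85.1 ff 0.0 q [ 0.7   0.17 -0.99  1.64  0.14  1.42 -0.4 ]
```

Emit:
servo_tool:
  plan:
    - [0.1,0,0,0,1]
    - [0.1,0,0,0,1]
    - [0.1,0,0,0,1]
    - [0.1,0,0,0,1]

```text
time_s: 41.38
tool_pos: [540.3, 154.5, 290.4]
ee_rot: [3.141, -0.003, 1.464]
ft_force: [0.5, 1.0, 0.5]
gripper_width: 85.6
finger_force: 0.0
```

```bash
python3 -c "
from h import *
st(); shot('wrist','d2')"
```

```text
t 41.38 pos [540.3 154.5 290.4] rot [ 3.141e+00 -3.000e-03  1.464e+00] F [0.5 1.  0.5] w 85.6 ff 0.0 q [ 0.51  0.26 -1.03  1.56  0.23  1.44 -0.64]
```

Emit:
servo_tool:
  plan:
    - [0.15,0,0,0,1]
    - [0.15,0,0,0,1]
    - [0.15,0,0,0,1]
    - [0.15,0,0,0,1]
    - [0.15,0,0,0,1]

```text
time_s: 41.85
tool_pos: [556.7, 303.3, 289.4]
ee_rot: [-3.14, -0.002, 1.463]
ft_force: [-0.6, 0.2, -0.3]
gripper_width: 85.6
finger_force: 0.0
```

```bash
python3 -c "
from h import *
st(); shot('wrist','d3')
a=[cv2.imread(f'pics/{n}.png') for n in ('d1','d2','d3')]
a=[cv2.resize(x,(400,300),interpolation=cv2.INTER_AREA) for x in a]
cv2.imwrite('pics/m7.png',np.vstack([np.hstack(a[:2]),np.hstack([a[2],cv2.resize(cv2.imread('pics/d1.png')[120:420,200:400],(400,600))[:300]])]))"
```

```text
t 41.85 pos [556.7 303.3 289.4] rot [-3.140e+00 -2.000e-03  1.463e+00] F [-0.6  0.2 -0.3] w 85.6 ff 0.0 q [ 0.15  0.45 -1.01  1.38  0.37  1.51 -0.94]
```

View pics/m7.png

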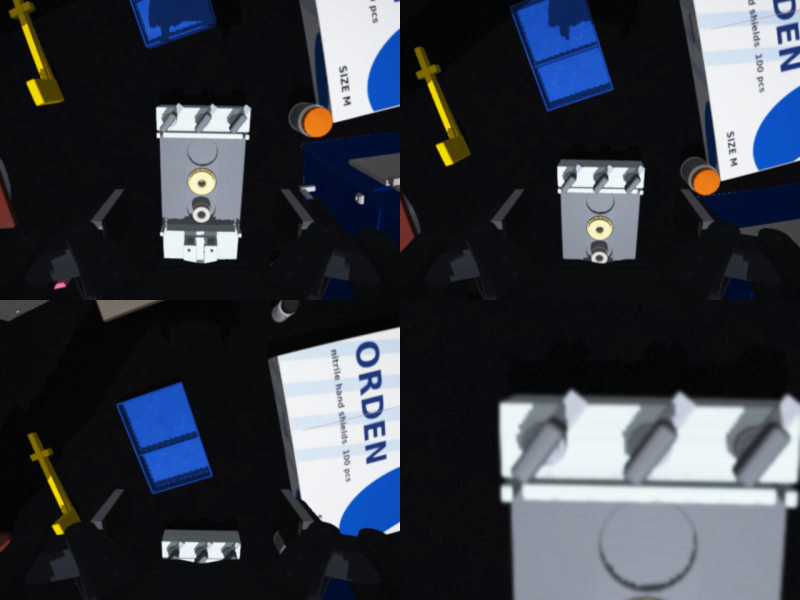

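The pocket at y 75 is empty. The brass ring sits in the middle pocket (montage (202,183)) and a stepped steel die in the pocket by the housing (201,209). The tray is at about (165,437) in d3, and the jar, vial, wedge and cover are clear. I measure these numerically.

```bash
cat > meas.py <<'E'
from h import *
def tray(name):
    c,im=load(name); h=cv2.cvtColor(im,cv2.COLOR_BGR2HSV)
    m=cv2.inRange(h,(100,120,40),(125,255,255)); m=cv2.morphologyEx(m,cv2.MORPH_CLOSE,np.ones((7,7)))
    best=None
    for k in cv2.findContours(m,cv2.RETR_EXTERNAL,cv2.CHAIN_APPROX_NONE)[0]:
        if cv2.contourArea(k)<3000: continue
        P=onz(c,k.reshape(-1,2),26)[:,:2].astype(np.float32); r=cv2.minAreaRect(P); b=cv2.boxPoints(r)
        if abs(max(r[1])-170)<25 and abs(min(r[1])-115)<25:
            e=[b[1]-b[0],b[2]-b[1]]; l=max(e,key=np.linalg.norm); a=np.arctan2(l[1],l[0]); a=a if a>0 else a+np.pi
            print(name,'tray c',np.round(r[0],1),'size',np.round(r[1],1),'long-axis angle',round(a,3),'yaw',round(a-np.pi/2,3)); best=(np.array(r[0]),a-np.pi/2)
    return best
if __name__=='__main__':
    tray('d2');tray('d3')
    B=[];S=[]
    for n,(bu,bv),(su,sv) in [('d1',(323,293),(322,334)),('d2',(318,366),(318,405))]:
        c,im=load(n); h=cv2.cvtColor(im,cv2.COLOR_BGR2HSV); m=cv2.inRange(h,(12,60,60),(35,255,255)); q=np.zeros_like(m); q[bv-40:bv+40,bu-40:bu+40]=m[bv-40:bv+40,bu-40:bu+40]
        k=max(cv2.findContours(q,cv2.RETR_EXTERNAL,cv2.CHAIN_APPROX_NONE)[0],key=cv2.contourArea); e=cv2.fitEllipse(k); print(n,'brass',np.round(e,1) if 0 else e, cv2.boundingRect(k)); B.append((c,e[0]))
        for z in (19,): 
            P=onz(c,k.reshape(-1,2),z)[:,:2].astype(np.float32); print('  brass rim z19',cv2.minEnclosingCircle(P))
        g=cv2.cvtColor(im,cv2.COLOR_BGR2GRAY)[sv-40:sv+40,su-40:su+40]; print(g[::4,::4])
    print(tri(B))
E
python3 meas.py
```

```text
d2 tray c [492.1 281.8] size [117.2 173.6] long-axis angle 1.773 yaw 0.202
d3 tray c [492.7 281.4] size [118.  172.5] long-axis angle 1.773 yaw 0.203
d1 brass ((322.5404968261719, 291.08111572265625), (39.135555267333984, 41.4365119934082), 93.38309478759766) (301, 270, 44, 41)
  brass rim z19 ((514.640869140625, -48.289207458496094), 25.182178497314453)
[[150 150 150 152 149 218 244 242 236  87  69  76 219 243 244 228 129 152
  153 154]
 [151 150 150 152 154 158 242 242 241 191 122 167 241 243 244 215 152 153
  152 153]
 [150 151 151 150 155 146 227 244 243 241 240 241 243 244 240 135 159 154
  153 153]
 [151 152 152 151 154 158 145 228 243 244 242 243 243 238 147 159 158 155
  152 152]
 [151 151 151 152 155 159 158 155 159 218 228 223 176 149 160 159 158 154
  154 153]
 [150 151 152 151 156 158 158 158 144 115 105 125 152 160 160 160 157 154
  153 153]
 [150 151 151 152 154 158 155  83  61  61  62  62  62 137 158 159 157 154
  154 154]
 [151 151 151 153 156 154 149  61  64  68  69  67  65  69 155 159 156 154
  154 154]
 [151 152 151 152 153 151 137  62  83  85  81  89  81  64 159 1
[... 2284 characters left out ...]
 13  15  23  42  93 220 171 116 144 222 175  59  58  63  46
   37  15]
 [ 14  12  12  10  15  12  13  13  13  25  78 106 102  22  13  12  14  11
   11  14]
 [ 12  10  11  13  12  11  11  12  11  13  12  12  12  13  12  12  11  11
   10  12]
 [ 10   9   9  11  12  11  12   9  11  12  11  12  10  12  11  11  10  12
   12  12]
 [ 13  12  12  13  14  13  13  13  13  10  14  12  13  13  14  13  11  13
   12  11]
 [ 10  13  13  10  13  11  13  13  12  14  14  13  12  13  12  13  13  11
   12  14]
 [ 11  13  11  12  13  12  13  12  14  11  13  14  14  10  14  12  12  13
   12  12]]
(array([514.16877504, -51.39796644,  13.56318679]), [np.float64(0.06970546459351197), np.float64(0.0697054645934874)])
```

```bash
python3 - <<'E'
from h import *
O=[]
for n,(su,sv),v0 in [('d1',(322,334),329),('d2',(318,405),402)]:
    c,im=load(n); g=cv2.cvtColor(im,cv2.COLOR_BGR2GRAY)
    m=(g>175).astype(np.uint8); q=np.zeros_like(m); q[v0:sv+26,su-22:su+22]=m[v0:sv+26,su-22:su+22]
    if n=='d2': q[v0:sv+26,su-12-10:su-14]=0
    k=max(cv2.findContours(q,cv2.RETR_EXTERNAL,cv2.CHAIN_APPROX_NONE)[0],key=cv2.contourArea); x,y,w,h=cv2.boundingRect(k); print(n,'top ring bbox',x,y,w,h)
    # full-body widths per row (dark or bright vs plate grey)
    for v in range(sv-20,sv+24,4):
        r=g[v,su-30:su+30].astype(int); d=np.where(np.abs(r-152)>25)[0]; print(v,(su-30+d.min(),su-30+d.max()) if len(d) else None,end=' ')
    print(); O.append((c,(x+w/2-.5,y+.0),x,y,w,h))
P,r=tri([(O[0][0],O[0][1]),(O[1][0],O[1][1])]); print('top ring +y edge',P.round(1),np.round(r,2))
for z in (27,33): print(z,[onz(o[0],[(o[2]-.5,o[3]+o[5]/2),(o[2]+o[4]-.5,o[3]+o[5]/2),(o[2]+o[4]/2,o[3])],z).round(1).tolist() for o in O])
E
```

```text
d1 top ring bbox 309 332 28 24
314 (np.int64(317), np.int64(326)) 318 (np.int64(309), np.int64(333)) 322 (np.int64(307), np.int64(335)) 326 (np.int64(307), np.int64(336)) 330 (np.int64(307), np.int64(337)) 334 (np.int64(299), np.int64(344)) 338 (np.int64(300), np.int64(344)) 342 (np.int64(301), np.int64(342)) 346 (np.int64(295), np.int64(343)) 350 (np.int64(292), np.int64(351)) 354 (np.int64(292), np.int64(351)) 
d2 top ring bbox 307 403 25 18
385 (np.int64(311), np.int64(325)) 389 (np.int64(306), np.int64(331)) 393 (np.int64(305), np.int64(331)) 397 (np.int64(305), np.int64(332)) 401 (np.int64(298), np.int64(339)) 405 (np.int64(298), np.int64(339)) 409 (np.int64(299), np.int64(338)) 413 (np.int64(293), np.int64(340)) 417 (np.int64(288), np.int64(347)) 421 (np.int64(288), np.int64(347)) 425 (np.int64(288), np.int64(347)) 
top ring +y edge [509.5 -94.4  30. ] [0.16 0.16]
27 [[[491.7, -109.9, 27.0], [523.9, -113.3, 27.0], [510.0, -96.1, 27.0]], [[492.0, -108.7, 27.0], [523.0, -112.0, 27.0], [509.6, -96.8, 27.0]]]
33 [[[492.3, -106.4, 33.0], [524.0, -109.7, 33.0], [510.4, -92.8, 33.0]], [[492.8, -103.7, 33.0], [523.4, -107.0, 33.0], [510.2, -92.1, 33.0]]]
```

```bash
python3 -c "
from h import *
st(); print(totool([507.8,-107.5,150]).round(4))"
```

```text
t 41.9 pos [557.4 300.6 289.4] rot [-3.141e+00 -1.000e-03  1.461e+00] F [ 0.  -0.6 -0.2] w 85.6 ff 0.0 q [ 0.16  0.45 -1.01  1.39  0.37  1.51 -0.94]
[-0.4112 -0.0045  0.1391]
```

Emit:
servo_tool:
  plan:
    - [-0.411,-0.0045,0.05,0.03,0.65]
    - [-0.411,-0.0045,0.05,0.03,0.65]
    - [-0.411,-0.0045,0.05,0.03,0.65]
    - [-0.411,-0.0045,0.05,0.03,0.65]
    - [-0.411,-0.0045,0.05,0.03,0.65]
    - [-0.411,-0.0045,0.05,0.03,0.65]
    - [-0.411,-0.0045,0.05,0.03,0.65]
    - [-0.411,-0.0045,0.05,0.03,0.65]
    - [-0.411,-0.0045,0.05,0.03,0.65]
    - [-0.411,-0.0045,0.05,0.03,0.65]
    - [-0.411,-0.0045,0.08,0.03,0.65]
    - [-0.411,-0.0045,0.08,0.03,0.65]

```text
time_s: 42.9
tool_pos: [503.3, -114.7, 206.0]
ee_rot: [-3.137, 0.001, 1.418]
ft_force: [-1.4, 0.3, -0.4]
gripper_width: 55.9
finger_force: 0.0
```

```bash
python3 -c "
from h import *
c,im=shot('wrist','d4'); st(); print(totool([507.8,-107.5,40]).round(4))
g=cv2.cvtColor(im,cv2.COLOR_BGR2GRAY)
p=proj(c,[(507.8,-107.5,33),(507.8,-107.5,13)]).round(); print(p)
u,v=p[0].astype(int); print(g[v-40:v+41:5,u-60:u+61:5])
m=cv2.inRange(cv2.cvtColor(im,cv2.COLOR_BGR2HSV),(12,60,60),(35,255,255));m[:, :200]=0;m[:,450:]=0
k=max(cv2.findContours(m,cv2.RETR_EXTERNAL,cv2.CHAIN_APPROX_NONE)[0],key=cv2.contourArea);print('brass',cv2.minEnclosingCircle(onz(c,k.reshape(-1,2),19)[:,:2].astype(np.float32)))
"
```

```text
t 42.95 pos [ 504.5 -112.   208.1] rot [-3.138  0.     1.422] F [-0.   0.3 -0.4] w 55.3 ff 0.0 q [ 0.96  0.17 -0.91  1.78  0.14  1.26 -0.13]
[0.005  0.0032 0.1681]
[[327. 208.]
 [327. 203.]]
[[150 150 150 151 152 150 148 146 147 147 144 139 138 144 148 148 148 148
  149 153 153 153 152 151 151]
 [150 148 151 151 152 149 148 147 148 133  80  64  65  68 101 145 147 149
  148 154 154 153 152 151 151]
 [148 150 151 152 152 152 148 147 123  64  65  64  65  65  63 139 137 149
  150 153 153 154 154 153 151]
 [149 151 150 151 151 153 148 139  75  64  73  88  92  89  69  68 150 137
  149 152 152 152 153 152 153]
 [149 150 150 150 151 152 139 149  68  87 112 190 209 189 100  81 150 147
  150 154 155 154 154 154 153]
 [150 151 150 149 152 152 136 148  73 150 227 228 227 226 227 131 148 149
  134 154 155 154 153 153 154]
 [150 151 150 151 152 152 142 150 128 224 227 168  99 177 229 227 177 151
  115 155 154 153 153 153 152]
 [150 151 151 152 152 153 140 149 179 229 189  64  64  64 198 227 185 151
  116 154 154 154 154 154 152]
 [150 151 152 152 152 154 107 151 184 226 173  65  66  64 192 229 179
[... 243 characters left out ...]
4]
 [150 151 151 153 153  63  62  61  56  63 135 222 228 209 109  61  54  62
   66 152 146 153 152 145 129]
 [ 74  66 105  78  68  63  62  63  62  54  56  61  62  59  54  59  62  63
   64  61  64  64  62  63  62]
 [ 63  63  63  64  62  63  62  61  62  61  61  61  62  63  62  62  62  63
   61  64  61  62  63  62  63]
 [ 63  61  62  64  64  63  65  64  65  66  65  66  68  67  69  69  73  71
   73  73  75  75  77  77  78]
 [ 83  83  83  83  84  83  83  82  83  82  82  82  81  82  80  82  80  81
   83  81  85  87  87  90  91]
 [199 205 209 215 220 117 117 117 117 118 134 235 237 237 119 121 119 120
  119 134 241 242 242 243 243]]
brass ((514.0281982421875, -50.09423065185547), 24.98077964782715)
```

Emit:
servo_tool:
  plan:
    - [0.0015,0,0.04,0,0.65]
    - [0.0015,0,0.08,0,0.65]
    - [0.0015,0,0.11,0,0.65]
    - [0.0015,0,0.12,0,0.65]
    - [0.0015,0,0.12,0,0.65]
    - [0.0015,0,0.12,0,0.65]

```text
time_s: 43.45
tool_pos: [508.0, -107.1, 91.3]
ee_rot: [3.14, -0.0, 1.429]
ft_force: [0.8, 0.0, 0.4]
gripper_width: 55.1
finger_force: 0.0
```

```bash
python3 -c "
from h import *
st(); print(totool([508,-106,39]).round(4))"
```

```text
t 43.45 pos [ 508.  -107.1   91.3] rot [ 3.14  -0.     1.429] F [0.8 0.  0.4] w 55.1 ff 0.0 q [ 0.89  0.31 -0.87  1.91  0.28  1.04 -0.24]
[ 0.0011 -0.0002  0.0523]
```

Emit:
servo_tool:
  plan:
    - [0.001,0,0.02,0,0.65]
    - [0.001,0,0.035,0,0.65]
    - [0.001,0,0.045,0,0.65]
    - [0.001,0,0.051,0,0.65]
    - [0.001,0,0.051,0,0.65]
    - [0.001,0,0.051,0,0.45]
    - [0.001,0,0.051,0,0.3]
    - [0.001,0,0.051,0,0]
    - [0.001,0,0.051,0,0]
    - [0.001,0,0.051,0,0]
    - [0.001,0,0.051,0,0]
    - [0.001,0,0.051,0,0]

```text
time_s: 44.45
tool_pos: [507.1, -106.2, 38.5]
ee_rot: [3.142, -0.0, 1.428]
ft_force: [0.2, 0.5, -0.7]
gripper_width: 0.0
finger_force: 0.0
```

```bash
python3 -c "
from h import *
st()"
```

```text
t 44.45 pos [ 507.1 -106.2   38.5] rot [ 3.142 -0.     1.428] F [ 0.2  0.5 -0.7] w 0.0 ff 0.0 q [ 0.84  0.39 -0.83  1.96  0.35  0.95 -0.31]
```

The fingers shut on nothing, so the die must have moved or squirted out. I rise and look again numerically.

Emit:
servo_tool:
  plan:
    - [0,0,-0.03,0,0]
    - [0,0,-0.07,0,0]
    - [0,0,-0.11,0,0]
    - [0,0,-0.15,0,0]
    - [0,0,-0.18,0,0.65]
    - [0,0,-0.18,0,0.65]
    - [0,0,-0.18,0,0.65]
    - [0,0,-0.18,0,0.65]

```text
time_s: 45.12
tool_pos: [506.7, -106.3, 217.9]
ee_rot: [-3.141, 0.0, 1.428]
ft_force: [-0.4, 0.5, 0.3]
gripper_width: 48.2
finger_force: 0.0
```

```bash
python3 -c "
from h import *
c,im=shot('wrist','d5'); st()
g=cv2.cvtColor(im,cv2.COLOR_BGR2GRAY)
p=proj(c,[(508,-106,33),(508,-106,13),(514,-50.5,19),(521.4,5.7,7),(506.7,-107.4,12)]).round(); print(p)
u,v=p[0].astype(int)
np.set_printoptions(linewidth=250)
print(g[v-150:v+60:7,u-98:u+99:7]//10)
"
```

```text
t 45.17 pos [ 506.4 -106.3  217.3] rot [-3.14  -0.     1.428] F [-0.3 -0.5 -1.5] w 54.9 ff 0.0 q [ 0.97  0.17 -0.92  1.77  0.14  1.27 -0.13]
[[324. 214.]
 [324. 209.]
 [322. 146.]
 [321.  77.]
 [323. 210.]]
[[ 1  9  6  6  6  7  7  7  7 13 14 14 14 14  7  7  6  7  6  7  7  6 14 14 14 14 14  1  1]
 [ 1 14  6  6  6  6  6  7  8 10 14 14 15 15 14  8  7  7  5  6  7  9 14 14 14 14 14  1  0]
 [ 1 14 14  6 11 12  6  7 13 12 14 15 14 14 15 14  7  7  8 12 13 14 14 15 15 14 14  1  1]
 [ 1 14 14 14 14 14  6  7 12 12 14 14 14 15 15 15  6  7  9 15 15 15 15 15 15 14 14  1  1]
 [ 1 14 14 14 14 14  6  7 12 14 14 15 14 14 15 15  7  7  9 15 15 15 15 14 15 15 14  1  1]
 [ 1 12 14 14 15 15 14  9 11 14 14 15 15 15 15 15  9 11 15 15 15 15 15 15 15 14 14  1  1]
 [ 1 12 14 15 15 14 15 14 15 14 15 14  9 14 11  8 14 15 15 15 15 15 15 15 15 15 13  1  1]
 [ 1  8 14 14 14 15 15 15 15 15 15 14 14 13 12 14 15 15 15 15 15 15 15 15 15 15 13  1  1]
 [ 1  6 14 14 15 15 15 15 15 15 14 11 15 19 20 16 10 15 15 15 15 15 15 15 15 15 12  1  1]
 [ 1  4 14 15 15 15 15 15 15 15 11 19 23 23 23 23 22 13 15 15 15 15 15 15 15 15 12 
[... 1107 characters left out ...]
15 15 15 15 10 16 23  9  7 14 23 15 13 16 15 15 15 15 15 15  1  1  1]
 [ 1  1  4 15 15 15 15 15 15 15 14  6 22 23 21 23 16  6 15 16 16 16 15 15 15 15  1  1  1]
 [ 1  1  2 13 15 15 14 15 15  6  6  6  6 12 19  8  5  6  6 12 15 13  8 13 15  6  1  1  1]
 [ 1  1  1  7  6  6  6  6  6  6  6  6  6  6  6  6  6  6  6  6  6  6  6  6 14  6  1  1  1]
 [ 1  1  1  8  7  7  7  7  7  7  7  7  8  8  8  8  8  8  8  8  8  8  8  8 12  8  1  1  1]
 [ 1  1  7  7 12 13 14 14 15 10 10 10 10 18 19 13 11 11 11 22 22 23 23 23 24  7 12  0  1]
 [ 1  1 24 24 24 24 24 24 24 14 12 12 12 24 22 12 12 12 12 24 24 24 23 24 24 24 23  1  1]
 [ 1  1  1 24 24 24 24 24 24 12  6  6 11 24 24 14  7  6  7 20 24 24 24 24 24 24  1  1  1]]
```

```bash
python3 - <<'E'
from h import *
O=[]
for n,u0,v0 in [('d1',322,343),('d2',319,413),('d4',327,205),('d5',321,214)]:
    c,im=load(n); g=cv2.cvtColor(im,cv2.COLOR_BGR2GRAY)
    m=(g>175).astype(np.uint8); q=np.zeros_like(m); q[v0-22:v0+22,u0-30:u0+30]=m[v0-22:v0+22,u0-30:u0+30]
    ks,hh=cv2.findContours(q,cv2.RETR_CCOMP,cv2.CHAIN_APPROX_NONE)
    best=[k for k,h in zip(ks,hh[0]) if h[3]>=0 and cv2.contourArea(k)>15]
    for k in best:
        M=cv2.moments(k); uv=(M['m10']/M['m00'],M['m01']/M['m00']); print(n,'hole',np.round(uv,1),cv2.boundingRect(k),onz(c,[uv],33).round(1))
        if abs(uv[0]-u0)<8 and abs(uv[1]-v0)<8: O.append((n,c,uv))
for s in [('d1','d2'),('d1','d4'),('d2','d4'),('d1','d5'),('d1','d2','d4')]:
    P,r=tri([(c,uv) for n,c,uv in O if n in s]); print(s,P.round(1),np.round(r,2))
E
```

```text
d1 hole [321.8 343.4] (314, 336, 16, 15) [[ 507.5 -107.2   33. ]]
d4 hole [326.7 206.3] (316, 196, 22, 22) [[ 507.4 -106.4   33. ]]
d5 hole [323.2 214.7] (313, 205, 21, 20) [[ 507.3 -106.9   33. ]]
('d1', 'd2') [537.4 136.8 448. ] [0.]
('d1', 'd4') [ 507.5 -106.    34.9] [0.08 0.08]
('d2', 'd4') [514.7 -50.5 329.1] [0.]
('d1', 'd5') [ 507.4 -106.8   33.6] [0.12 0.12]
('d1', 'd2', 'd4') [ 507.5 -106.    34.9] [0.08 0.08]
```

```bash
python3 - <<'E'
from h import *
c,_=load('t3'); p=np.array([485,-271.3,148.7]); M=R.from_euler('xyz',[-3.139,-.001,1.439]).as_matrix()
for z in (25,15,5,-5,-10): print(z,proj(c,[p+M@np.array([x,s*21.4,z]) for s in(-1,1) for x in (11,-11)]).round().tolist())
c,im=load('d5'); g=cv2.cvtColor(im,cv2.COLOR_BGR2GRAY); np.set_printoptions(linewidth=250)
p=np.array([506.4,-106.3,217.3]); M=R.from_euler('xyz',[-3.14,0,1.428]).as_matrix()
for z in (25,10): print(z,proj(c,[p+M@np.array([x,s*27.5,z]) for s in(-1,1) for x in (11,-11)]).round().tolist())
print(g[250:400:8,200:460:10]//10)
st()
E
```

```text
25 [[275.0, 265.0], [276.0, 310.0], [372.0, 265.0], [370.0, 310.0]]
15 [[272.0, 273.0], [274.0, 320.0], [375.0, 273.0], [373.0, 320.0]]
5 [[268.0, 282.0], [271.0, 332.0], [378.0, 282.0], [376.0, 332.0]]
-5 [[265.0, 292.0], [267.0, 345.0], [382.0, 292.0], [379.0, 345.0]]
-10 [[263.0, 297.0], [266.0, 352.0], [384.0, 297.0], [381.0, 352.0]]
25 [[259.0, 264.0], [261.0, 309.0], [382.0, 264.0], [380.0, 309.0]]
10 [[253.0, 276.0], [256.0, 324.0], [388.0, 276.0], [385.0, 324.0]]
[[ 1  1  1  1  3 13  8  8  8  8  8  8  8  8  8  8  8  8  8  9  7  1  1  1  1  1]
 [ 1  0  1  1 24 24 24 24 24 12 12 12 24 13 12 12 24 24 24 24 24 19  1  1  1  1]
 [ 1  1  1  1  5 24 24 24 24  9  6 11 24 17  6  6 24 24 24 24 24  1  1  1  1  1]
 [ 1  1  1  1  1 24 24 24 24 10 10 11 25 24 14 15 19 24 24 24 24  1  1  1  1  1]
 [ 1  1  1  1  0 24 24 24 24 24 23 25 25 17 25 19 23 24 24 24 24  1  1  1  1  1]
 [ 1  1  1  1  1 23 22 24 24 24 23 25 25 24 25 24 24 24 24 23 22  1  1  1  1  1]
 [ 1  1  1  1  3  6  1 24 24 24 24 25 25 18 25 25 24 24 24  2  6  1  1  1  1  1]
 [ 1  1  1  1  6  5  1 24 24 24 24 25 25 24 25 25 24 24 2
[... 356 characters left out ...]
 1  1  5  1  1  1  0 23  9 13  6  7 12 11 14  1  1  0  1  7  1  1  1  1]
 [ 1  1  1  1  1  0  0  1  1 19 24 10 10 10 10 23 10  1  1  0  1  1  1  1  1  1]
 [ 1  1  1  1  1  1  1  1  1  1  1  1  1  1  1  1  1  1  1  0  1  1  1  1  1  1]
 [ 1  1  1  1  1  1  1  1  1  1  1  1  1  1  1  1  1  1  1  1  1  1  1  1  1  1]
 [ 1  1  1  1  1  1  1  1  1  1  1  1  1  0  1  1  1  1  1  1  1  1  1  1  1  1]
 [ 1  1  1  1  1  8 24 24 24 24 24 24 24 24  1  1  1  1  0  1  1  1  1  1  1  1]
 [ 1  1  1  1  1 18 24 24 24 24 24 24 24 24  1  1  1  1  1  0  1  1  1  1  1  1]]
t 45.17 pos [ 506.4 -106.3  217.3] rot [-3.14  -0.     1.428] F [-0.3 -0.5 -1.5] w 54.9 ff 0.0 q [ 0.97  0.17 -0.92  1.77  0.14  1.27 -0.13]
```

The die has not moved (507.4,-106.5, top z 33–35), so the fingers closed above it. Finger corners in t3 and d5 also show the tips well short of 25 mm ahead of the TCP. I go down in force-checked steps and grip lower.

Emit:
servo_tool:
  plan:
    - [0,0.001,0.04,0,0.65]
    - [0,0.001,0.08,0,0.65]
    - [0,0.001,0.12,0,0.65]
    - [0,0.001,0.15,0,0.65]
    - [0,0.001,0.17,0,0.65]
    - [0,0.001,0.178,0,0.65]
    - [0,0.001,0.18,0,0.65]
    - [0,0.001,0.18,0,0.65]

```text
time_s: 45.83
tool_pos: [507.9, -105.9, 38.2]
ee_rot: [-3.141, -0.001, 1.428]
ft_force: [0.3, -0.1, 0.8]
gripper_width: 55.5
finger_force: 0.0
```

Emit:
servo_tool:
  plan:
    - [0,0,0.001,0,0.65]
    - [0,0,0.002,0,0.65]
    - [0,0,0.002,0,0.65]

```text
time_s: 46.08
tool_pos: [508.7, -106.6, 37.4]
ee_rot: [3.14, 0.001, 1.428]
ft_force: [-0.2, -0.0, 0.2]
gripper_width: 55.4
finger_force: 0.0
```

```bash
python3 -c "
from h import *
st()"
```

```text
t 46.08 pos [ 508.7 -106.6   37.4] rot [3.140e+00 1.000e-03 1.428e+00] F [-0.2 -0.   0.2] w 55.4 ff 0.0 q [ 0.85  0.4  -0.84  1.96  0.36  0.94 -0.31]
```

Emit:
servo_tool:
  plan:
    - [0,0,0.001,0,0.65]
    - [0,0,0.002,0,0.65]
    - [0,0,0.003,0,0.65]
    - [0,0,0.004,0,0.65]
    - [0,0,0.004,0,0.65]

```text
time_s: 46.5
tool_pos: [507.9, -106.3, 32.2]
ee_rot: [-3.141, -0.0, 1.428]
ft_force: [-1.1, 0.6, -0.3]
gripper_width: 55.3
finger_force: 0.0
```

Emit:
servo_tool:
  plan:
    - [0,0,0.001,0,0.65]
    - [0,0,0.002,0,0.65]
    - [0,0,0.003,0,0.65]
    - [0,0,0.004,0,0.65]
    - [0,0,0.004,0,0.65]

```text
time_s: 46.92
tool_pos: [507.9, -106.3, 28.2]
ee_rot: [-3.141, -0.0, 1.428]
ft_force: [-1.3, -0.4, 0.5]
gripper_width: 55.2
finger_force: 0.0
```

```bash
python3 -c "
from h import *
st()"
```

```text
t 46.92 pos [ 507.9 -106.3   28.2] rot [-3.141 -0.     1.428] F [-1.3 -0.4  0.5] w 55.2 ff 0.0 q [ 0.84  0.41 -0.83  1.96  0.38  0.93 -0.32]
```

Emit:
servo_tool:
  plan:
    - [0,0,0,0,0.5]
    - [0,0,0,0,0.4]
    - [0,0,0,0,0.2]
    - [0,0,0,0,0]
    - [0,0,0,0,0]
    - [0,0,0,0,0]
    - [0,0,0,0,0]

```text
time_s: 47.5
tool_pos: [508.2, -106.3, 28.8]
ee_rot: [3.142, 0.0, 1.428]
ft_force: [-2.7, 0.9, 5.3]
gripper_width: 33.1
finger_force: 59.0
```

```bash
python3 -c "
from h import *
st()"
```

```text
t 47.5 pos [ 508.2 -106.3   28.8] rot [3.142 0.    1.428] F [-2.7  0.9  5.3] w 33.1 ff 59.0 q [ 0.84  0.41 -0.83  1.96  0.38  0.93 -0.32]
```

Emit:
servo_tool:
  plan:
    - [0,0,-0.003,0,0]
    - [0,0,-0.006,0,0]
    - [0,0,-0.012,0,0]
    - [0,0,-0.03,0,0]
    - [0,0,-0.06,0,0]
    - [0,0,-0.08,0,0]

```text
time_s: 48.0
tool_pos: [508.4, -105.9, 110.5]
ee_rot: [3.141, -0.0, 1.429]
ft_force: [0.6, 0.3, -1.3]
gripper_width: 32.5
finger_force: 59.9
```

Emit:
servo_tool:
  plan:
    - [0.02,0,-0.03,0,0]
    - [0.05,0,-0.06,0,0]
    - [0.08,0,-0.09,0,0]
    - [0.11,0,-0.12,0,0]
    - [0.14,0,-0.15,0,0]
    - [0.17,0,-0.17,0,0]
    - [0.2,0,-0.18,0,0]
    - [0.235,-0.003,-0.18,0,0]
    - [0.263,-0.005,-0.18,0,0]
    - [0.263,-0.005,-0.18,0,0]
    - [0.263,-0.005,-0.18,0,0]

```text
time_s: 48.92
tool_pos: [539.8, 157.1, 288.8]
ee_rot: [-3.141, -0.001, 1.433]
ft_force: [0.5, -0.7, -1.3]
gripper_width: 33.0
finger_force: 59.9
```

```bash
python3 -c "
from meas import *
st(); shot('wrist','e1'); b=tray('e1')
if b:
    c,a=b; X=np.array([np.cos(a),np.sin(a)]);Y=np.array([-X[1],X[0]])
    for y in (-47.5,36.5): p=c+Y*y; print(y,p.round(1),totool([p[0],p[1],60]).round(4))
    print('yaw',a+np.pi/2)
"
```

```text
t 48.92 pos [539.8 157.1 288.8] rot [-3.141e+00 -1.000e-03  1.433e+00] F [ 0.5 -0.7 -1.3] w 33.0 ff 59.9 q [ 0.52  0.28 -1.05  1.56  0.24  1.44 -0.69]
e1 tray c [492.2 281.9] size [117.1 173.5] long-axis angle 1.772 yaw 0.202
-47.5 [501.7 235.4] [ 0.074  -0.0493  0.2286]
36.5 [484.9 317.7] [ 0.1531 -0.0776  0.2286]
yaw 1.7723086
```

Emit:
servo_tool:
  plan:
    - [0.02,-0.015,0.02,-0.11,0]
    - [0.05,-0.03,0.04,-0.22,0]
    - [0.074,-0.049,0.07,-0.339,0]
    - [0.074,-0.049,0.11,-0.339,0]
    - [0.074,-0.049,0.15,-0.339,0]
    - [0.074,-0.049,0.19,-0.339,0]
    - [0.074,-0.049,0.21,-0.339,0]
    - [0.074,-0.049,0.21,-0.339,0]
    - [0.074,-0.049,0.21,-0.339,0]

```text
time_s: 49.72
tool_pos: [502.6, 233.6, 78.3]
ee_rot: [-3.14, 0.0, 1.765]
ft_force: [0.2, 0.1, -1.0]
gripper_width: 33.0
finger_force: 60.1
```

```bash
python3 -c "
from h import *
st(); print(totool([501.7,235.4,26]).round(4))"
```

```text
t 49.72 pos [502.6 233.6  78.3] rot [-3.14   0.     1.765] F [ 0.2  0.1 -1. ] w 33.0 ff 60.1 q [ 0.32  0.48 -1.03  1.84  0.46  1.09 -0.68]
[ 0.002  -0.0005  0.0523]
```

Emit:
servo_tool:
  plan:
    - [0.002,-0.0005,0.02,0,0]
    - [0.002,-0.0005,0.035,0,0]
    - [0.002,-0.0005,0.045,0,0]
    - [0.002,-0.0005,0.05,0,0]
    - [0.002,-0.0005,0.052,0,0]
    - [0.002,-0.0005,0.052,0,0]

```text
time_s: 50.22
tool_pos: [501.9, 236.7, 26.6]
ee_rot: [-3.142, -0.0, 1.767]
ft_force: [-0.1, -0.2, -1.7]
gripper_width: 32.8
finger_force: 60.1
```

Emit:
servo_tool:
  plan:
    - [0,0,0.001,0,0]
    - [0,0,0.002,0,0]
    - [0,0,0.002,0,0]

```text
time_s: 50.47
tool_pos: [502.0, 236.8, 24.8]
ee_rot: [3.141, -0.0, 1.767]
ft_force: [0.4, -0.0, -1.1]
gripper_width: 32.9
finger_force: 60.1
```

```bash
python3 -c "
from h import *
st()"
```

```text
t 50.47 pos [502.  236.8  24.8] rot [ 3.141 -0.     1.767] F [ 0.4 -0.  -1.1] w 32.9 ff 60.1 q [ 0.27  0.55 -0.97  1.87  0.54  1.   -0.74]
```

Emit:
servo_tool:
  plan:
    - [0,0,0.001,0,0]
    - [0,0,0.0015,0,0]
    - [0,0,0.0015,0,0]

```text
time_s: 50.72
tool_pos: [502.0, 237.0, 24.0]
ee_rot: [3.141, 0.001, 1.767]
ft_force: [-3.4, -3.6, 10.5]
gripper_width: 33.0
finger_force: 61.6
```

Emit:
servo_tool:
  plan:
    - [0,0,0.001,0,0]
    - [0,0,0.001,0,0]

```text
time_s: 50.88
tool_pos: [502.1, 236.9, 23.9]
ee_rot: [3.141, 0.001, 1.767]
ft_force: [-7.2, -6.6, 23.3]
gripper_width: 32.6
finger_force: 62.8
```

```bash
python3 -c "
from h import *
st()"
```

```text
t 50.88 pos [502.1 236.9  23.9] rot [3.141e+00 1.000e-03 1.767e+00] F [-7.2 -6.6 23.3] w 32.6 ff 62.8 q [ 0.27  0.55 -0.97  1.87  0.54  1.   -0.74]
```

Emit:
servo_tool:
  plan:
    - [0,0,-0.0015,0,0]
    - [0,0,-0.0015,0,0.6]
    - [0,0,-0.0015,0,0.6]
    - [0,0,-0.0015,0,0.6]
    - [0,0,-0.0015,0,0.6]
    - [0,0,-0.03,0,0.6]
    - [0,0,-0.07,0,0.6]
    - [0,0,-0.11,0,0.6]
    - [0,0,-0.15,0,0.6]
    - [0,0,-0.18,0,0.6]
    - [0,0,-0.18,0,0.6]

```text
time_s: 51.8
tool_pos: [503.9, 238.9, 208.1]
ee_rot: [3.133, -0.001, 1.767]
ft_force: [0.3, 1.2, 0.2]
gripper_width: 51.0
finger_force: 0.0
```

```bash
python3 -c "
from meas import *
st(); c,im=shot('wrist','f1'); tray('f1')
g=cv2.cvtColor(im,cv2.COLOR_BGR2GRAY)
p=proj(c,[(502,236.9,28),(485,318,2)]).round();print(p); u,v=p[0].astype(int)
h=cv2.cvtColor(im,cv2.COLOR_BGR2HSV); m=((h[...,1]<70)&(h[...,2]>60)).astype(np.uint8); m[:, :u-60]=0;m[:,u+60:]=0;m[:v-60]=0;m[v+60:]=0
k=max(cv2.findContours(m,cv2.RETR_EXTERNAL,cv2.CHAIN_APPROX_NONE)[0],key=cv2.contourArea);print('steel blob',cv2.minEnclosingCircle(onz(c,k.reshape(-1,2),28)[:,:2].astype(np.float32)),cv2.minAreaRect(k))
print(totool([514.2,-50.5,150]).round(4))"
```

```text
t 51.8 pos [503.9 238.9 208.1] rot [ 3.133e+00 -1.000e-03  1.767e+00] F [0.3 1.2 0.2] w 51.0 ff 0.0 q [ 0.41  0.34 -1.12  1.7   0.32  1.3  -0.58]
f1 tray c [492.1 281.7] size [116.3 170.9] long-axis angle 1.775 yaw 0.204
[[319. 217.]
 [317. 116.]]
steel blob ((501.9786376953125, 239.01458740234375), 18.460237503051758) ((318.8000183105469, 214.40000915527344), (40.24921798706055, 42.0380744934082), 26.56505012512207)
[-0.285  -0.0456  0.0548]
```

Emit:
servo_tool:
  plan:
    - [-0.285,-0.046,0,0.326,0.72]
    - [-0.285,-0.046,0,0.326,0.72]
    - [-0.285,-0.046,0,0.326,0.72]
    - [-0.285,-0.046,0,0.326,0.72]
    - [-0.285,-0.046,0,0.326,0.72]
    - [-0.285,-0.046,0,0.326,0.72]
    - [-0.285,-0.046,0,0.326,0.72]
    - [-0.285,-0.046,0,0.326,0.72]
    - [-0.285,-0.046,0,0.326,0.72]
    - [-0.285,-0.046,0,0.326,0.72]
    - [-0.285,-0.046,0,0.326,0.72]

```text
time_s: 52.77
tool_pos: [511.9, -50.3, 201.5]
ee_rot: [-3.141, -0.001, 1.443]
ft_force: [0.3, 0.1, 0.6]
gripper_width: 61.3
finger_force: 0.0
```

```bash
python3 -c "
from h import *
c,im=shot('wrist','f2'); st()
m=cv2.inRange(cv2.cvtColor(im,cv2.COLOR_BGR2HSV),(12,60,60),(35,255,255));m[:, :200]=0;m[:,450:]=0
k=max(cv2.findContours(m,cv2.RETR_EXTERNAL,cv2.CHAIN_APPROX_NONE)[0],key=cv2.contourArea)
(x,y),r=cv2.minEnclosingCircle(onz(c,k.reshape(-1,2),19)[:,:2].astype(np.float32));print('brass',x,y,r,totool([x,y,35]).round(4))"
```

```text
t 52.82 pos [512.  -50.1 201.7] rot [-3.141 -0.     1.443] F [ 0.6 -0.5  0.6] w 61.1 ff 0.0 q [ 0.91  0.19 -0.98  1.8   0.16  1.24 -0.25]
brass 514.2484130859375 -49.384273529052734 25.01484489440918 [0.001  0.0022 0.1667]
```

Emit:
servo_tool:
  plan:
    - [0.001,0.002,0.04,0,0.72]
    - [0.001,0.002,0.08,0,0.72]
    - [0.001,0.002,0.12,0,0.72]
    - [0.001,0.002,0.15,0,0.72]
    - [0.001,0.002,0.165,0,0.72]
    - [0.001,0.002,0.173,0,0.72]
    - [0.001,0.002,0.173,0,0.72]
    - [0.001,0.002,0.173,0,0.72]

```text
time_s: 53.48
tool_pos: [514.8, -50.1, 29.6]
ee_rot: [3.141, -0.0, 1.442]
ft_force: [0.6, -0.7, -0.6]
gripper_width: 61.6
finger_force: 0.0
```

Emit:
servo_tool:
  plan:
    - [0,0,0.001,0,0.72]
    - [0,0,0.002,0,0.72]
    - [0,0,0.003,0,0.72]
    - [0,0,0.003,0,0.72]

```text
time_s: 53.82
tool_pos: [514.6, -51.2, 26.4]
ee_rot: [3.141, 0.0, 1.441]
ft_force: [-1.0, -0.1, 0.1]
gripper_width: 61.7
finger_force: 0.0
```

```bash
python3 -c "
from h import *
st()"
```

```text
t 53.82 pos [514.6 -51.2  26.4] rot [3.141 0.    1.441] F [-1.  -0.1  0.1] w 61.7 ff 0.0 q [ 0.77  0.43 -0.88  1.97  0.41  0.93 -0.44]
```

Emit:
servo_tool:
  plan:
    - [0,0,0.001,0,0.72]
    - [0,0,0.002,0,0.72]
    - [0,0,0.002,0,0.72]

```text
time_s: 54.07
tool_pos: [514.2, -51.1, 23.8]
ee_rot: [-3.141, 0.0, 1.441]
ft_force: [0.1, -0.8, -0.1]
gripper_width: 61.9
finger_force: 0.0
```

Emit:
servo_tool:
  plan:
    - [0,0,0.001,0,0.72]
    - [0,0,0.002,0,0.72]
    - [0,0,0.002,0,0.72]

```text
time_s: 54.32
tool_pos: [514.1, -51.0, 21.7]
ee_rot: [-3.141, -0.0, 1.441]
ft_force: [-0.2, 0.3, -0.1]
gripper_width: 61.5
finger_force: 0.0
```

```bash
python3 -c "
from h import *
st()"
```

```text
t 54.32 pos [514.1 -51.   21.7] rot [-3.141 -0.     1.441] F [-0.2  0.3 -0.1] w 61.5 ff 0.0 q [ 0.76  0.43 -0.87  1.97  0.41  0.93 -0.45]
```

Emit:
servo_tool:
  plan:
    - [0,0,0.001,0,0.72]
    - [0,0,0.002,0,0.72]
    - [0,0,0.002,0,0.72]

```text
time_s: 54.57
tool_pos: [514.1, -51.0, 19.7]
ee_rot: [-3.141, -0.0, 1.441]
ft_force: [-0.2, 0.8, 0.1]
gripper_width: 61.2
finger_force: 0.0
```

Emit:
servo_tool:
  plan:
    - [0,0,0.001,0,0.72]
    - [0,0,0.002,0,0.72]
    - [0,0,0.002,0,0.72]

```text
time_s: 54.82
tool_pos: [514.1, -51.0, 17.7]
ee_rot: [-3.141, -0.0, 1.441]
ft_force: [-0.1, -0.6, -0.1]
gripper_width: 61.4
finger_force: 0.0
```

```bash
python3 -c "
from h import *
st()"
```

```text
t 54.82 pos [514.1 -51.   17.7] rot [-3.141 -0.     1.441] F [-0.1 -0.6 -0.1] w 61.4 ff 0.0 q [ 0.76  0.44 -0.87  1.97  0.42  0.92 -0.45]
```

Emit:
servo_tool:
  plan:
    - [0,0,0.001,0,0.72]
    - [0,0,0.002,0,0.72]
    - [0,0,0.002,0,0.72]

```text
time_s: 55.07
tool_pos: [514.1, -51.0, 15.7]
ee_rot: [-3.141, -0.0, 1.441]
ft_force: [-0.4, -0.5, -0.4]
gripper_width: 62.2
finger_force: 0.0
```

Emit:
servo_tool:
  plan:
    - [0,0,0.001,0,0.72]
    - [0,0,0.0015,0,0.72]
    - [0,0,0.0015,0,0.72]

```text
time_s: 55.32
tool_pos: [514.2, -51.0, 14.3]
ee_rot: [-3.141, -0.0, 1.441]
ft_force: [0.3, 0.9, 0.1]
gripper_width: 61.9
finger_force: 0.0
```

```bash
python3 -c "
from h import *
st()"
```

```text
t 55.32 pos [514.2 -51.   14.3] rot [-3.141 -0.     1.441] F [0.3 0.9 0.1] w 61.9 ff 0.0 q [ 0.76  0.44 -0.87  1.97  0.43  0.91 -0.46]
```

Emit:
servo_tool:
  plan:
    - [0,0,0,0,0.65]
    - [0,0,0,0,0.6]
    - [0,0,0,0,0.5]
    - [0,0,0,0,0.4]
    - [0,0,0,0,0.4]
    - [0,0,0,0,0.4]

```text
time_s: 55.82
tool_pos: [514.1, -50.9, 15.0]
ee_rot: [-3.141, 0.001, 1.441]
ft_force: [-5.1, -0.2, 9.7]
gripper_width: 46.6
finger_force: 59.8
```

```bash
python3 -c "
from h import *
st()"
```

```text
t 55.82 pos [514.1 -50.9  15. ] rot [-3.141e+00  1.000e-03  1.441e+00] F [-5.1 -0.2  9.7] w 46.6 ff 59.8 q [ 0.76  0.44 -0.87  1.97  0.42  0.92 -0.46]
```

Emit:
servo_tool:
  plan:
    - [0,0,0,0,0]
    - [0,0,-0.002,0,0]
    - [0,0,-0.004,0,0]
    - [0,0,-0.008,0,0]
    - [0,0,-0.015,0,0]
    - [0,0,-0.03,0,0]
    - [0,0,-0.06,0,0]
    - [0,0,-0.1,0,0]
    - [0,0,-0.1,0,0]

```text
time_s: 56.57
tool_pos: [518.0, -50.3, 121.2]
ee_rot: [3.133, 0.0, 1.442]
ft_force: [2.3, 1.2, -1.4]
gripper_width: 46.4
finger_force: 62.2
```

```bash
python3 -c "
from h import *
st()"
```

```text
t 56.57 pos [518.  -50.3 121.2] rot [3.133 0.    1.442] F [ 2.3  1.2 -1.4] w 46.4 ff 62.2 q [ 0.86  0.29 -0.96  1.89  0.27  1.09 -0.34]
```

Emit:
servo_tool:
  plan:
    - [0.02,0,-0.03,0,0]
    - [0.05,0,-0.06,0,0]
    - [0.08,0,-0.09,0,0]
    - [0.11,0,-0.12,0,0]
    - [0.14,0,-0.15,0,0]
    - [0.17,0,-0.17,0,0]
    - [0.2,0,-0.175,0,0]
    - [0.208,0,-0.175,0,0]
    - [0.208,0,-0.175,0,0]
    - [0.208,0,-0.175,0,0]

```text
time_s: 57.4
tool_pos: [540.9, 155.3, 289.3]
ee_rot: [-3.141, 0.0, 1.442]
ft_force: [0.1, 1.2, -1.1]
gripper_width: 46.8
finger_force: 62.5
```

```bash
python3 -c "
from meas import *
st(); shot('wrist','e2'); b=tray('e2')
if b:
    c,a=b; X=np.array([np.cos(a),np.sin(a)]);Y=np.array([-X[1],X[0]])
    for y in (36.5,40): p=c+Y*y; print(y,p.round(1),totool([p[0],p[1],60]).round(4))
    print('yaw',a+np.pi/2)
"
```

```text
t 57.4 pos [540.9 155.3 289.3] rot [-3.141  0.     1.442] F [ 0.1  1.2 -1.1] w 46.8 ff 62.5 q [ 0.53  0.28 -1.07  1.56  0.25  1.45 -0.68]
e2 tray c [492.1 282.1] size [117.  173.4] long-axis angle 1.773 yaw 0.202
36.5 [484.8 317.9] [ 0.1552 -0.0769  0.2289]
40 [484.1 321.3] [ 0.1585 -0.078   0.2289]
yaw 1.7731829
```

Emit:
servo_tool:
  plan:
    - [0.03,-0.015,0,-0.11,0]
    - [0.06,-0.03,0,-0.22,0]
    - [0.09,-0.045,0,-0.331,0]
    - [0.12,-0.06,0.03,-0.331,0]
    - [0.155,-0.077,0.06,-0.331,0]
    - [0.155,-0.077,0.1,-0.331,0]
    - [0.155,-0.077,0.14,-0.331,0]
    - [0.155,-0.077,0.18,-0.331,0]
    - [0.155,-0.077,0.21,-0.331,0]
    - [0.155,-0.077,0.21,-0.331,0]
    - [0.155,-0.077,0.21,-0.331,0]

```text
time_s: 58.37
tool_pos: [484.7, 316.9, 78.6]
ee_rot: [-3.138, 0.001, 1.77]
ft_force: [0.3, 0.7, 0.1]
gripper_width: 47.0
finger_force: 62.5
```

```bash
python3 -c "
from h import *
st(); print(totool([484.8,317.9,12.5]).round(4))"
```

```text
t 58.37 pos [484.7 316.9  78.6] rot [-3.138e+00  1.000e-03  1.770e+00] F [0.3 0.7 0.1] w 47.0 ff 62.5 q [ 0.15  0.54 -1.03  1.77  0.51  1.13 -0.84]
[0.001  0.0005 0.0661]
```

Emit:
servo_tool:
  plan:
    - [0.001,0,0.02,0,0]
    - [0.001,0,0.04,0,0]
    - [0.001,0,0.054,0,0]
    - [0.001,0,0.061,0,0]
    - [0.001,0,0.065,0,0]
    - [0.001,0,0.066,0,0]
    - [0.001,0,0.066,0,0]

```text
time_s: 58.95
tool_pos: [485.2, 320.2, 14.4]
ee_rot: [3.141, -0.0, 1.772]
ft_force: [-0.2, 0.6, -2.4]
gripper_width: 47.0
finger_force: 62.7
```

Emit:
servo_tool:
  plan:
    - [0,0,0.001,0,0]
    - [0,0,0.0015,0,0]
    - [0,0,0.0015,0,0]

```text
time_s: 59.2
tool_pos: [484.9, 320.0, 12.4]
ee_rot: [3.141, -0.0, 1.772]
ft_force: [0.2, 0.2, -1.8]
gripper_width: 46.7
finger_force: 62.7
```

```bash
python3 -c "
from h import *
st()"
```

```text
t 59.2 pos [484.9 320.   12.4] rot [ 3.141 -0.     1.772] F [ 0.2  0.2 -1.8] w 46.7 ff 62.7 q [ 0.1   0.62 -0.96  1.82  0.6   1.02 -0.9 ]
```

Emit:
servo_tool:
  plan:
    - [0,0,0.001,0,0]
    - [0,0,0.0015,0,0]
    - [0,0,0.0015,0,0]

```text
time_s: 59.45
tool_pos: [484.7, 319.9, 10.4]
ee_rot: [3.142, -0.0, 1.772]
ft_force: [-0.4, 0.5, -2.3]
gripper_width: 46.8
finger_force: 62.8
```

Emit:
servo_tool:
  plan:
    - [0,0,0.0005,0,0]
    - [0,0,0.001,0,0]
    - [0,0,0.001,0,0]

```text
time_s: 59.7
tool_pos: [484.8, 319.9, 10.3]
ee_rot: [3.141, 0.001, 1.772]
ft_force: [-3.0, -2.6, 9.5]
gripper_width: 46.7
finger_force: 64.0
```

```bash
python3 -c "
from h import *
st()"
```

```text
t 59.7 pos [484.8 319.9  10.3] rot [3.141e+00 1.000e-03 1.772e+00] F [-3.  -2.6  9.5] w 46.7 ff 64.0 q [ 0.1   0.62 -0.96  1.82  0.6   1.02 -0.91]
```

Emit:
servo_tool:
  plan:
    - [0,0,0,0,0.7]
    - [0,0,0,0,0.7]
    - [0,0,0,0,0.7]
    - [0,0,0,0,0.7]
    - [0,0,-0.02,0,0.7]
    - [0,0,-0.05,0,0.7]
    - [0,0,-0.09,0,0.7]
    - [0,0,-0.13,0,0.7]
    - [-0.02,0,-0.17,0,0.7]
    - [-0.04,0,-0.21,0,0.7]
    - [-0.05,0,-0.24,0,0.7]
    - [-0.05,0,-0.24,0,0.7]

```text
time_s: 60.7
tool_pos: [497.8, 270.1, 256.0]
ee_rot: [3.133, -0.001, 1.769]
ft_force: [-0.0, 0.6, -0.1]
gripper_width: 59.6
finger_force: 0.0
```

Emit:
servo_tool:
  plan:
    - [-0.02,0,0,0,0.7]
    - [-0.02,0,0,0,0.7]
    - [-0.02,0,0,0,0.7]

```text
time_s: 60.95
tool_pos: [499.1, 250.3, 249.2]
ee_rot: [-3.142, 0.001, 1.77]
ft_force: [-0.1, 0.8, -0.3]
gripper_width: 59.6
finger_force: 0.0
```

```bash
python3 - <<'E'
from meas import *
st(); c,im=shot('wrist','f3'); b=tray('f3'); h=cv2.cvtColor(im,cv2.COLOR_BGR2HSV)
def blob(m,P,z,nm):
    u,v=proj(c,[P])[0].astype(int); q=np.zeros_like(m); s=(slice(max(v-70,0),v+70),slice(u-70,u+70)); q[s]=m[s]
    k=max(cv2.findContours(q,cv2.RETR_EXTERNAL,cv2.CHAIN_APPROX_NONE)[0],key=cv2.contourArea); (x,y),r=cv2.minEnclosingCircle(onz(c,k.reshape(-1,2),z)[:,:2].astype(np.float32))
    print(nm,round(x,1),round(y,1),'r',round(r,1))
    if b: d=np.array([x,y])-b[0]; X=np.array([np.cos(b[1]),np.sin(b[1])]); print('  in tray',d@X,d@np.array([-X[1],X[0]]))
blob(cv2.inRange(h,(12,60,60),(35,255,255)),(484.8,319.9,14),14,'brass')
blob(((h[...,1]<70)&(h[...,2]>60)).astype(np.uint8),(502,237,28),28,'steel')
# final overview of others by side camera: vial, jar, compare with start
s,_=shot('side','z1')
a=cv2.imread('pics/side0.png');z=cv2.imread('pics/z1.png')
print('vial diff',cv2.absdiff(a,z)[258:295,418:440].mean(),'jar diff',cv2.absdiff(a,z)[198:230,384:404].mean())
# wedge & cover: white blobs on bench
g=cv2.cvtColor(z,cv2.COLOR_BGR2GRAY); m=(g>120).astype(np.uint8)
for k in cv2.findContours(m,cv2.RETR_EXTERNAL,cv2.CHAIN_APPROX_NONE)[0]:
    if cv2.contourArea(k)>150:
        P=onz(s,k.reshape(-1,2),3)[:,:2]; 
        if P[:,0].min()>300 and P[:,0].max()<720 and P[:,1].min()>-520 and P[:,1].max()<200: r=cv2.minAreaRect(P.astype(np.float32)); print('blob',np.round(r[0]),np.round(r[1]),'x',P[:,0].min().round(),P[:,0].max().round(),'y',P[:,1].min().round(),P[:,1].max().round())
E
```

```text
t 60.95 pos [499.1 250.3 249.2] rot [-3.142e+00  1.000e-03  1.770e+00] F [-0.1  0.8 -0.3] w 59.6 ff 0.0 q [ 0.41  0.33 -1.16  1.63  0.31  1.38 -0.59]
f3 tray c [492.  282.1] size [116.9 171.6] long-axis angle 1.775 yaw 0.204
brass 484.8 320.8 r 23.8
  in tray 0.8638827198974468 39.3639096966981
steel 501.8 239.5 r 18.7
  in tray 0.9382266948159668 -43.71146636096364
vial diff 5.702702702702703 jar diff 8.858333333333333
blob [ 597. -346.] [103.  32.] x 583.0 618.0 y -399.0 -295.0
```

```bash
python3 - <<'E'
from h import *
s,z=load('z1'); a=cv2.imread('pics/side0.png')
for n,(u0,v0,u1,v1) in {'vial':(412,255,446,298),'jar':(380,198,406,230)}.items():
    t=a[v0:v1,u0:u1]; r=cv2.matchTemplate(z[v0-15:v1+15,u0-15:u1+15],t,cv2.TM_CCOEFF_NORMED); i=np.unravel_index(r.argmax(),r.shape); print(n,'shift px',i[1]-15,i[0]-15,r.max().round(3))
g=cv2.cvtColor(z,cv2.COLOR_BGR2GRAY); m=(g>110).astype(np.uint8); p=proj(s,[(440,-420,5)])[0].astype(int); n,l,st_,_=cv2.connectedComponentsWithStats(m); k=l[p[1],p[0]]; print('label',k,st_[k])
kk=cv2.findContours((l==k).astype(np.uint8),cv2.RETR_EXTERNAL,cv2.CHAIN_APPROX_NONE)[0][0]; P=onz(s,cv2.approxPolyDP(kk,5,True).reshape(-1,2),5)[:,:2]; print(P.round())
print('expected corners',[(np.array([418,-381])+i*65*BX+j*96*BY).round() for i in(-1,1) for j in (-1,1)])
E
```

```text
vial shift px 0 0 0.95
jar shift px 0 0 0.999
label 88 [ 309  303  125  177 6699]
[[ 367. -276.]
 [ 330. -522.]
 [ 401. -659.]
 [ 395. -681.]
 [ 411. -677.]
 [ 431. -709.]
 [ 441. -699.]
 [ 428. -668.]
 [ 437. -653.]
 [ 419. -651.]
 [ 365. -535.]
 [ 374. -474.]
 [ 467. -486.]
 [ 494. -292.]]
expected corners [array([ 341., -468.]), array([ 366., -277.]), array([ 470., -485.]), array([ 495., -294.])]
```

```bash
python3 -c "
from cell import job
print(job.sign_off())"
```

```text
the job is handed in; nothing more can be done
None
```

The job is handed in, with no verdict returned: all three knobs are at their stops, the wedge and the flat cover lie clear on the bench, both dies found (steel die_2 and brass die_3) are flat in the tray, and the jar and vial did not move.

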